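Pack the coffee sample case

TASK

Pack the sample tins into the wooden case: draw the lock pin up out of its bore and park it hanging by its collar in the notch on the case's side, then lift the sliding lid over the end lip, slide it out of its grooves and lay it flat on the bench, clear of the case. Stand every tin that is on the bench upright in a cell of its own, slide the lid fully home again so that it drops behind the lip, and put the pin fully back down in its bore. Leave the cup, the scoop and the steel tray where they are.

Things in the scene. Friction and masses are not known exactly. Their poses are not given: they have to be found in the camera images.
- case: Wooden sample case, black lining, fixed to the bench, 165 (x) x 180 (y) x 92 mm high. Origin: centre of its underside; +x = the way the lid slides out, z up. Inner floor at z 6; inside x -66..66, y -60..60, parted by low cross dividers (4 mm thick, top at z 24) into four cells 64 x 58 mm. The lid rests on a ledge at z 64. Rear wall: inner face x -75, top z 92.
- lip (a point): Middle of the top of the end lip: the front end wall, case x 75..83, top at z 70, 6 mm above the ledge the lid rests on. The lid must be raised more than 6 mm to pass over it and slide out to +x. At case x 79, y 0, z 70. Axes as the case.
- groove (a point): Front mouth of the lid groove on the +y side, mid-height (case x 83, y 75, z 73); the -y side mirrors it. A groove runs x -75..83, z 64..82, its back at y 83; the rail above it (y 60..90, underside z 82, top z 92) keeps the lid in, so the 6 mm lid has 12 mm of lift and leaves only by sliding to +x. Axes as the case.
- lid: Loose plywood lid, 146 (x) x 160 (y) x 6 mm, about 0.18 kg, with a fixed upright grip bar at its centre, 12 mm (x) x 40 mm (y), from z 6 to z 38. Origin: centre of its underside. Closed, its frame coincides with the case's (same yaw), origin at case z 64, with play of +-2 mm in x and +-3 mm in y.
- pin: Loose upright steel lock pin, 60 g: shaft 10 mm in diameter, z -30..0, collar 24 mm in diameter, z 0..5, black round grip 16 mm in diameter, z 5..31. Origin: centre of the collar's underside; z towards the grip. At the start it stands in the bore, collar on the boss, its tip 2 mm above the lid, so that the lid cannot be lifted past the lip.
- bore (a point): Centre of the mouth of the round upright bore, 13 mm in diameter, through a 30 x 30 mm steel boss on the rail at the case's +y side (case x 52, y 75, z 102 mm). The boss is 20 mm deep; the collar rests on its top. Axes as the case.
- notch (a point): Middle of the parking notch, at its top face (case x 52, y 109, z 92): steel bracket outside the case's +y wall, 8 mm thick, with a slot 13 mm wide in x, from case y 99 to 120, open upward, downward and to +y. Parked: the pin's shaft stands in the slot, its collar lies on the bracket. Axes as the case.
- cell0 (a point): Centre of the inner floor of the cell at case (34, 31) mm. Axes as the case.
- cell1 (a point): Centre of the inner floor of the cell at case (34, -31) mm. Axes as the case.
- cell2 (a point): Centre of the inner floor of the cell at case (-34, 31) mm. Axes as the case.
- cell3 (a point): Centre of the inner floor of the cell at case (-34, -31) mm. Axes as the case.
- tin0: Closed round aluminium sample tin, 90 g: body 46 mm in diameter, 30 mm high, with a dark round knob 14 mm in diameter on top, z 30..50 mm. Origin: centre of its underside, z up. All tins are alike; two to four are present (None = absent), upright on the bench. Fits any cell.
- tin1: Closed round aluminium sample tin, 90 g: body 46 mm in diameter, 30 mm high, with a dark round knob 14 mm in diameter on top, z 30..50 mm. Origin: centre of its underside, z up. All tins are alike; two to four are present (None = absent), upright on the bench. Fits any cell.
- tin2: Closed round aluminium sample tin, 90 g: body 46 mm in diameter, 30 mm high, with a dark round knob 14 mm in diameter on top, z 30..50 mm. Origin: centre of its underside, z up. All tins are alike; two to four are present (None = absent), upright on the bench. Fits any cell.
- tin3: Closed round aluminium sample tin, 90 g: body 46 mm in diameter, 30 mm high, with a dark round knob 14 mm in diameter on top, z 30..50 mm. Origin: centre of its underside, z up. All tins are alike; two to four are present (None = absent), upright on the bench. Fits any cell.
- cup: Bystander: white cup, 80 mm across, 75 mm high, origin under its centre.
- tray: Bystander: empty steel tray, 110 (x) x 180 (y) x 25 mm, origin under its centre.
- scoop: Bystander: steel spoon-like scoop lying on the bench, origin under its middle.
Mind the look-alikes: they are no part of the job. What is shaped like the tin1 but blue is not meant.

How it is judged:
By the outcome, as a careful person would: the job done as asked, in the order asked, and still so for the second after the job is handed in, with the robot touching nothing.
Of tin0, tin1, tin2, tin3 only 2 to 4 are there at a start; the rules pass over those that are not, and their reading is None.
At some moment in a run one of tin0, tin1, tin2, tin3 may be knocked a few centimetres aside while the robot is not near it.
It also fails if it takes over 210 s, if anything falls off the work surface, if the arm or the gripper's body presses on something with over 40 N, if the wrist force passes 120 N, or if a joint passes its speed limit or range.

ROBOT

A 6-joint arm with a two-finger parallel gripper is mounted at the origin on the work surface. World frame = base frame: x ahead of the robot, y to its left, z up, the work surface at z = 0. Lengths are in mm, angles in rad, forces in N, time in s.
With the tool pointing down it reaches from about 225 to 725 mm from the base axis. Payload 3.1 kg.
Tool frame: the origin (TCP) lies between the finger pads; the fingertips stand 8 mm ahead of it and the grasp point (between the pads) lies 11 mm behind it; z points along the fingers, y is the line along which they close (so a half turn about z gives the same grasp; the last joint's range is limited). The gripper opens to 85 mm and grips with 20 to 120 N. Pads are 22 mm wide; open, the fingers measure 114 mm over their backs; the gripper's body (76 mm by 85 mm) begins 54 mm behind the grasp point. The pads swing forward as they close: fully open they stand 13 mm farther back than shut.
Start: joints at [1.154, 0.048, 0.099, 1.622, 0, 1.443], TCP at [149.528, 503.248, 239.312] pointing down, gripper open.
Joint ranges: [-2.91, 2.91], [-0.99, 1.94], [-1.21, 1.42], [-2.12, 2.29], [-1.49, 1.47], [-3.14, 3.14]. Speed limits (rad/s): [2.79, 2.79, 3.14, 3.14, 3.14, 3.14].

INTERFACE

Orientations are given as a unit quaternion [x, y, z, w].
In Python, from bench import * gives the robot as it stands.
- The arm moves only by the shell command python3 -m creep 'ROWS' [FORCE]. ROWS is JSON, a list of rows, each a list of 3 entries, a list of its own where there are three numbers: the shift along the tool's x, y, z in m, then the turn, a rotation vector about the tool's x, y, z in degrees, then the finger opening in m, from 0 to 0.0854. A call has 1 to 8 rows; each row shifts and turns the commanded pose from where the row before left it, along the tool's axes as they then stand; what a row does not reach is not made up. A row lasts 1/8 s, in which the tool goes at most 62.5 mm and 10.7 degrees, less where a joint would pass 70% of its speed; a pose out of reach is approached as far as the arm can. A call is refused whole if a number of a shift passes 0.0625 or a number of a turn 10.7, either way. A call with a gripper value outside its range is refused whole. The fingers move at their own pace and stop on an object; FORCE is the grip in N (left out, the last holds). Time passes only in rows, so rows that do not move let the fingers close. It gives the time, the measured TCP pose, the force, the opening and the grip force at its end, in the units of the state.
- read_state(): the state, without advancing time (a new reading comes with each control period).
- snapshot(name): name is "scene" or "top" or "wrist"; returns the picture (480x640x3 uint8, red, green, blue); there is no depth.
- camera_params(name): a dict with "camera_matrix" (3x3 intrinsics, pixels), "origin" and "attitude" of the camera in the world; the wrist camera has in their place "hand_eye" (4x4, takes a point from camera to tool coordinates, whose origin is the TCP and whose axes are the flange's). Camera axes: x right, y down, z forward; pixel columns grow to the right and rows downward; lengths in mm; the calibration is good to about 2 mm. A picture is of the moment at which its call begins: read the wrist's pose just before it. camera_params takes no time and is no camera call.
- close_job(): hands the job in; it is judged then, once.
The state is a dict: "time": time; "joint_pos": joint angles; "dq": joint speeds; "tau": joint torques, N m; "tcp_pos": TCP position; "orientation": TCP orientation; "force": force on the tool from outside, world axes, zero at the start; "wrist_torque": the same for the moment, N m; "grip_width": finger opening in mm; "grip_force": force on a finger pad.
Only numpy, scipy, OpenCV 4.12 (cv2) and the standard library are available. Lean on these libraries where they do the work, as an engineer would, in place of code of your own. Each camera call takes 0.05 s, during which the arm holds its last target. There are 200 camera calls.

## Working session

There is one attempt and no reset: what is moved stays moved. The work goes in short steps, Python scripts to look and compute and a shell command to move; the robot and the scene stay as the last step left them, time stands still between calls to the robot, and variables do not carry over. Pictures are saved under pics/ and viewed, at most 14 in all, crops included, and the job is handed in when it is done.

```bash
ls; mkdir -p pics; python3 - <<'E'
from bench import *
import cv2
s=read_state();print(s)
for n in("top","scene"):
    im=snapshot(n);cv2.imwrite(f"pics/{n}0.png",im[:,:,::-1]);print(n,camera_params(n))
print(camera_params("wrist"))
E
```

```text
pics
{'time': 0.0, 'joint_pos': array([ 1.15421611e+00,  4.87430237e-02,  9.76049157e-02,  1.62198567e+00,
       -1.38597895e-05,  1.44299753e+00]), 'dq': array([-5.63449838e-05,  8.73440647e-04,  3.62541112e-04, -6.56401506e-04,
       -2.23102815e-05, -1.45761675e-03]), 'tau': array([ 1.88722675e-03, -3.38774014e+01,  3.20019472e+01,  2.00935191e-02,
        1.42080585e-04,  6.84184144e-06]), 'tcp_pos': array([149.28956292, 502.71853235, 238.12469381]), 'orientation': array([ 1.43889401e-01,  9.89593091e-01, -1.12274719e-03, -3.06182814e-04]), 'force': array([ 0.60340171, -0.14610135,  0.19667422]), 'wrist_torque': array([ 0.0048223 , -0.02807441, -0.00992905]), 'grip_force': 0.0, 'grip_width': 85.33001895238792}
top {'camera_matrix': array([[548.49215451,   0.        , 323.774347  ],
       [  0.        , 548.49215451, 237.86092465],
       [  0.        ,   0.        ,   1.        ]]), 'origin': array([ 306.10659132,   15.56763117, 1448.85357646]), 'attitude': array([ 0.7105924 , -0.69876529,  0.05862429, -0.05786801])}
scene {'camera_matrix': array([[594.35552663,   0.        , 328.10954741],
       [  0.        , 594.35552663, 234.65227208],
       [  0.        ,   0.        ,   1.        ]]), 'origin': array([1401.01600214, -534.90897895, 1076.61815778]), 'attitude': array([ 0.80923465,  0.43928425, -0.1877772 , -0.34191863])}
{'camera_matrix': array([[394.43421006,   0.        , 330.01026485],
       [  0.        , 394.43421006, 245.96904059],
       [  0.        ,   0.        ,   1.        ]]), 'hand_eye': array([[ 9.05921985e-04, -9.61842946e-01, -2.73600670e-01,
         6.86862139e+01],
       [ 9.99998755e-01,  1.22478687e-03, -9.94631173e-04,
         1.11076330e+00],
       [ 1.29178149e-03, -2.73599428e-01,  9.61842858e-01,
        -1.34133912e+02],
       [ 0.00000000e+00,  0.00000000e+00,  0.00000000e+00,
         1.00000000e+00]])}
```

View pics/top0.png

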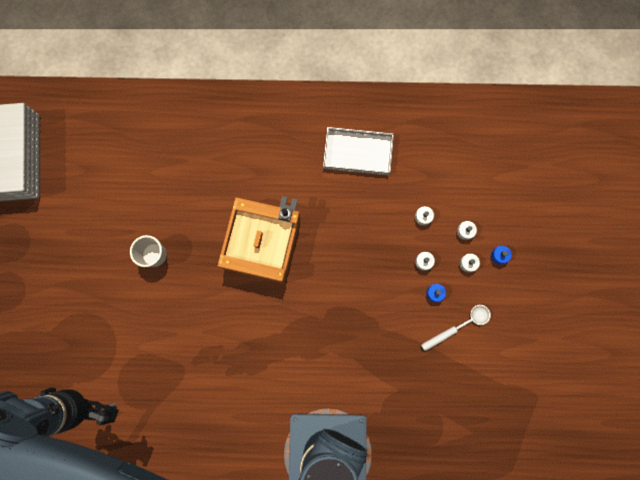

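View pics/scene0.png

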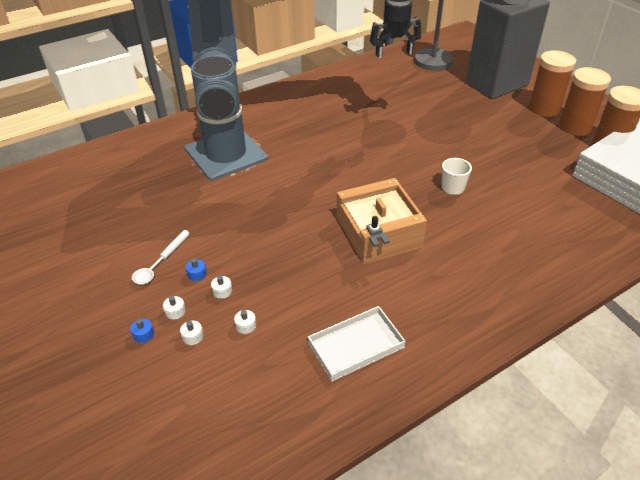

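The top view shows the case around (259,240), with the pin at (286,211) and the notch above it. There are four white tins at (425,215), (468,230), (425,261) and (470,263). The blue look-alikes are at (502,255) and (437,293). The cup, tray and scoop stand clear. Next I'll write helpers and make a first measurement.

```bash
cat > h.py <<'E'
from bench import *
import numpy as np, cv2
from scipy.spatial.transform import Rotation as R
def tool():
    s=read_state(); return np.array(s["tcp_pos"]),R.from_quat(s["orientation"])
def cam(n):
    p=camera_params(n);K=p["camera_matrix"]
    if n!="wrist": return K,R.from_quat(p["attitude"]).as_matrix(),np.array(p["origin"])
    t,r=tool();H=p["hand_eye"]
    return K,r.as_matrix()@H[:3,:3],t+r.apply(H[:3,3])
def cast(C,uv,z):
    K,A,o=C; d=A@np.linalg.inv(K)@np.array([uv[0],uv[1],1.]); return o+d*(z-o[2])/d[2]
def proj(C,P):
    K,A,o=C; c=K@(A.T@(np.array(P,float)-o)); return c[:2]/c[2]
def shot(n,f=None):
    C=cam(n); im=snapshot(n)
    if f: cv2.imwrite("pics/"+f,im[:,:,::-1])
    return C,im
def goto(P,yaw=None):
    """shift in tool axes (mm) to P; turn (deg) about tool z to bring tool y to world angle yaw (mod 180), and tilt error"""
    t,r=tool(); M=r.as_matrix()
    print("tcp",t.round(1),"shift",r.inv().apply(np.array(P)-t).round(1),"tooly",round(np.degrees(np.arctan2(M[1,1],M[0,1])),2),"z",M[:,2].round(4))
    if yaw is not None:
        want=R.from_matrix(np.array([[-np.cos(yaw+np.pi/2)*-1*-1,0,0],[0,0,0],[0,0,0]])) if 0 else None
        y=np.array([np.cos(yaw),np.sin(yaw),0]); y=y if y@M[:,1]>0 else -y
        W=np.stack([np.cross(y,[0,0,-1]),y,[0,0,-1]],1)
        print("turn",np.degrees((r.inv()*R.from_matrix(W)).as_rotvec()).round(2))
def tins(C,im,z=15):
    hsv=cv2.cvtColor(im,cv2.COLOR_RGB2HSV)
    m=((hsv[:,:,1]<60)&(hsv[:,:,2]>140)).astype(np.uint8)
    n,l,st,c=cv2.connectedComponentsWithStats(m)
    return [(c[i].round(1),st[i,2:],cast(C,c[i],z).round(1)) for i in range(1,n) if st[i,4]>80]
E
sed -i '/want=/d' h.py
python3 - <<'E'
from h import *
C,im=shot("top")
for t in tins(C,im): print(*t)
for n,uv,z in[("c-rl",(237,200),92),("fl",(298,213),92),("fr",(282,281),92),("rr",(220,267),92),("pin",(286,211),133)]: print(n,cast(C,uv,z).round(0))
E
```

```text
[327.3  54.8] [  640    56 30880] [1065.8   14.6   15. ]
[ 11.5 147.3] [  24   90 2107] [780.2 869.8  15. ]
[358.1 151.5] [  71   46 2403] [784.6 -73.6  15. ]
[424.3 214.9] [ 19  17 224] [ 611.5 -251.4   15. ]
[467.1 229.4] [ 19  18 230] [ 574.1 -364.5   15. ]
[147.6 253.1] [ 32  31 521] [496.1 479.5  15. ]
[424.8 260.4] [ 19  18 243] [ 489.2 -251.1   15. ]
[469.8 262.1] [ 19  18 239] [ 486.7 -369.4   15. ]
[461.2 325.3] [ 69  45 636] [ 321.9 -342.7   15. ]
c-rl [626. 238.  92.]
fl [595.  82.  92.]
fr [422. 118.  92.]
rr [454. 273.  92.]
pin [590. 110. 133.]
```

```bash
python3 - <<'E'
from h import *
goto([530,165,270],np.radians(78.5))
E
```

```text
tcp [149.3 502.8 238.4] shift [-461.1 -215.5  -31.3] tooly 73.45 z [-8.0e-04 -1.7e-03 -1.0e+00]
turn [-0.1  -0.02 -5.05]
```

```bash
python3 -m creep '[[[-0.0461,-0.0216,-0.004],[0,0,0],0.085],[[-0.0461,-0.0216,-0.004],[0,0,0],0.085],[[-0.0461,-0.0216,-0.004],[0,0,0],0.085],[[-0.0461,-0.0216,-0.004],[0,0,0],0.085],[[-0.0461,-0.0216,-0.004],[0,0,0],0.085],[[-0.0461,-0.0216,-0.004],[0,0,0],0.085],[[-0.0461,-0.0216,-0.004],[0,0,0],0.085],[[-0.0461,-0.0216,-0.004],[0,0,0],0.085]]'; python3 -m creep '[[[-0.0461,-0.0216,0],[0,0,0],0.085],[[-0.0461,-0.0216,0],[0,0,-5],0.085],[[0,0,0],[0,0,0],0.085],[[0,0,0],[0,0,0],0.085]]'; python3 - <<'E'
from h import *
goto([530,165,270],np.radians(78.5))
C,im=shot("wrist","w1.png")
for n in[(52,75,102),(52,109,92)]:
    a=np.radians(-101.5); print(proj(C,[524+n[0]*np.cos(a)-n[1]*np.sin(a),178+n[0]*np.sin(a)+n[1]*np.cos(a),n[2]]))
E
```

```text
time: 1.15
tcp_pos: [454.8, 231.3, 271.1]
orientation: [0.144, 0.99, 0.0, -0.0]
force: [0.5, 0.7, 0.3]
grip_width: 84.9
grip_force: 0.0
time: 1.65
tcp_pos: [529.5, 164.9, 270.8]
orientation: [0.101, 0.995, 0.0, -0.001]
force: [-0.2, -0.6, 0.8]
grip_width: 84.8
grip_force: 0.0
tcp [529.5 164.9 270.8] shift [-0.5  0.2  0.8] tooly 78.4 z [-1.7e-03  2.0e-04 -1.0e+00]
turn [-0.01 -0.1  -0.1 ]
[280.87545277 303.50820568]
[283.59293924 334.44802694]
```

View pics/w1.png

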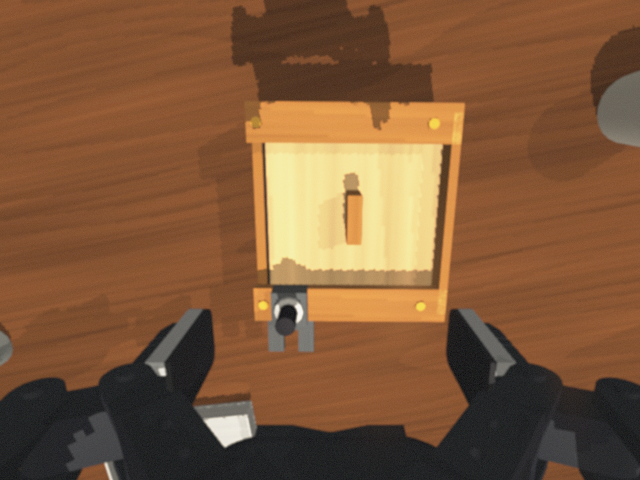

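The wrist view shows the case rail corners at about (247,102), (464,102), (254,321) and (445,321). The pin collar is at about (288,311), with its black grip leaning down to (286,327), and the notch prongs are at (277,340) and (305,340).

```bash
python3 - <<'E'
from h import *
C=cam("wrist"); im=cv2.imread("pics/w1.png")
hsv=cv2.cvtColor(im,cv2.COLOR_BGR2HSV)
m=cv2.inRange(hsv,(10,120,150),(20,255,255)); m=cv2.morphologyEx(m,cv2.MORPH_OPEN,np.ones((5,5)))
m[:,:200]=0;m[:,500:]=0
ob=np.array([(82.5,-90),(-82.5,-90),(82.5,90),(-82.5,90)])
# rail edges: rows at mid columns / line fits
def edge(rows,cols,axis,last):
    pts=[]
    for k in (cols if axis=='y' else rows):
        line=m[:,k] if axis=='y' else m[k]; rr=rows if axis=='y' else cols
        idx=[i for i in range(rr[0],rr[1]) if line[i]] if axis=='y' else [i for i in range(rr[0],rr[1]) if line[i]]
        if idx: v=(idx[-1]+.5) if last else (idx[0]-.5); pts.append((k,v))
    p=np.array(pts); q=np.median(p[:,1]); p=p[abs(p[:,1]-q)<4]; return np.polyfit(p[:,0],p[:,1],1)
top=edge((85,140),range(275,420,4),'y',False); bot=edge((290,340),range(330,420,4),'y',True)
print(top,bot)
L=[edge(range(106,140,2),(230,300),'x',False),edge(range(106,140,2),(400,490),'x',True)]
Lb=[edge(range(292,318,2),(230,300),'x',False),edge(range(292,318,2),(400,490),'x',True)]
def inter(h,v): # y=h0 x+h1 ; x=v0 y+v1
    y=(h[0]*v[1]+h[1])/(1-h[0]*v[0]); return (v[0]*y+v[1],y)
uv=[inter(top,[0,np.polyval(L[0],121)]),inter(top,[0,np.polyval(L[1],104)]),inter(bot,[0,np.polyval(Lb[0],318)]),inter(bot,[0,np.polyval(Lb[1],318)])]
print(np.round(uv,1)); W=np.array([cast(C,u,92)[:2] for u in uv]); print(W.round(1))
print([round(np.linalg.norm(W[a]-W[b]),1) for a,b in((0,1),(2,3),(0,2),(1,3))])
a,b=W-W.mean(0),ob; yaw=np.arctan2((b[:,0]*a[:,1]-b[:,1]*a[:,0]).sum(),(a*b).sum()); print("case",W.mean(0),np.degrees(yaw))
o=W.mean(0);rt=R.from_euler('z',yaw).as_matrix()[:2,:2]
bore=o+rt@[52,75]; print("bore",bore, "pin top proj",proj(C,[*bore,133]),"bar",proj(C,[*o,102]),"boss corners",[proj(C,[*(o+rt@[x,y]),102]).round(0) for x in(37,67) for y in(60,90)])
print("brass",cast(C,(434.5,124),92),cast(C,(421,307),92))
c=im[270:370,230:350]; cv2.imwrite("pics/c1.png",cv2.resize(c,None,fx=6,fy=6,interpolation=cv2.INTER_CUBIC))
E
```

```text
[1.40209745e-02 9.63610767e+01] [1.5225456e-16 3.2250000e+02]
[[244.6  99.8]
 [465.5 102.9]
 [253.3 322.5]
 [445.3 322.5]]
[[425.3 122.2]
 [460.3 283.6]
 [604.   82.6]
 [637.3 247. ]]
[np.float64(165.2), np.float64(167.8), np.float64(183.1), np.float64(180.8)]
case [531.72904206 183.83192852] -101.97422368588995
bore [594.30859566 117.40302313] pin top proj [284.25308596 327.57704942] bar [352.64253717 223.16407267] boss corners [array([306., 294.]), array([306., 327.]), array([270., 293.]), array([271., 326.])]
brass [470.70185298 258.97339755  92.        ] [618.49685008 228.1854099   92.        ]
```

View pics/c1.png

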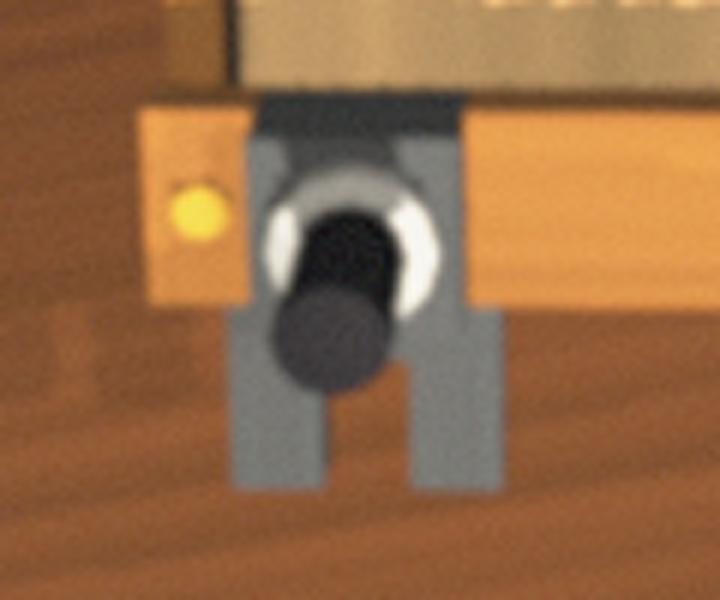

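The crop confirms the pin top at pixel (285.2,326.5) and the boss spanning columns 271–308. The brass screws give a sharper yaw, so I'll use them to refine.

```bash
python3 - <<'E'
from h import *
C=cam("wrist"); im=cv2.imread("pics/w1.png")
hsv=cv2.cvtColor(im,cv2.COLOR_BGR2HSV)
m=cv2.inRange(hsv,(20,190,170),(32,255,255))
n,l,st,c=cv2.connectedComponentsWithStats(m)
for i in range(1,n):
    if st[i,4]>15: print(c[i].round(1),st[i,4],cast(C,c[i],92).round(1))
pin=cast(C,(285.2,326.4),133); print("pin",pin.round(1))
y=np.radians(78.2)
goto([pin[0],pin[1],117],y)
E
```

```text
pin [593.5 118.3 133. ]
tcp [529.2 165.4 271.2] shift [-72.6 -33.3 154.1] tooly 78.47 z [-1.e-03  3.e-04 -1.e+00]
turn [ 0.01 -0.06  0.27]
```

```bash
python3 -m creep '[[[-0.0363,-0.0167,0],[0,0,0.3],0.05],[[-0.0363,-0.0166,0],[0,0,0],0.05],[[0,0,0.04],[0,0,0],0.05],[[0,0,0.04],[0,0,0],0.05],[[0,0,0.04],[0,0,0],0.05],[[0,0,0.02],[0,0,0],0.05],[[0,0,0],[0,0,0],0.05],[[0,0,0],[0,0,0],0.05]]' 40; python3 - <<'E'
from h import *
goto([593.5,118.3,117],np.radians(78.2))
C,im=shot("wrist","w2.png")
C,im=shot("scene");cv2.imwrite("pics/s2.png",cv2.resize(im[150:270,310:440,::-1],None,fx=5,fy=5))
E
```

```text
time: 2.7
tcp_pos: [594.5, 118.5, 132.9]
orientation: [0.103, 0.995, 0.0, 0.001]
force: [0.3, 0.7, 1.0]
grip_width: 50.1
grip_force: 0.0
tcp [594.5 118.5 132.9] shift [ 1.  -0.4 15.9] tooly 78.22 z [ 2.1e-03  3.0e-04 -1.0e+00]
turn [0.04 0.12 0.02]
```

View pics/s2.png

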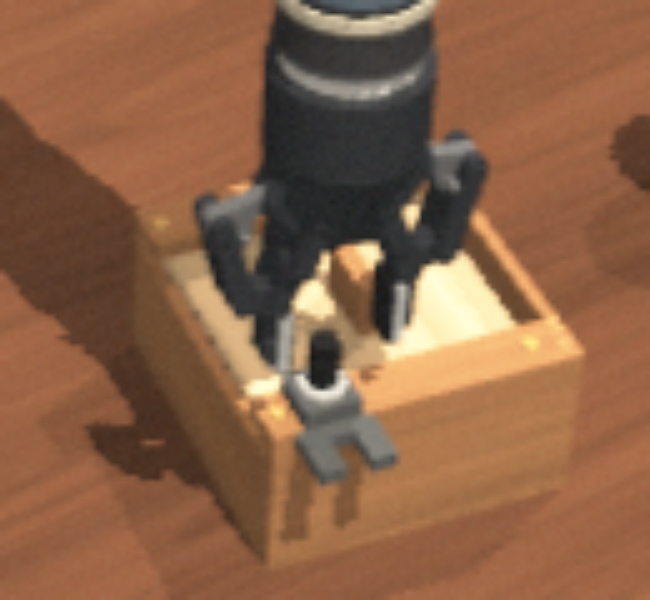

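```bash
python3 - <<'E'
from h import *
C=cam("scene"); print(proj(C,[593.5,118.3,133]),proj(C,[593.5,118.3,107]))
t,r=tool(); print(proj(C,t), [proj(C,t+r.apply([0,s*25,8])) for s in(-1,1)])
E
```

```text
[376.0134195  217.24609408] [375.4399493  225.30680296]
[376.43205359 217.51716066] [array([366.55064749, 222.66253554]), array([385.88213787, 217.41679327])]
```

View pics/w2.png

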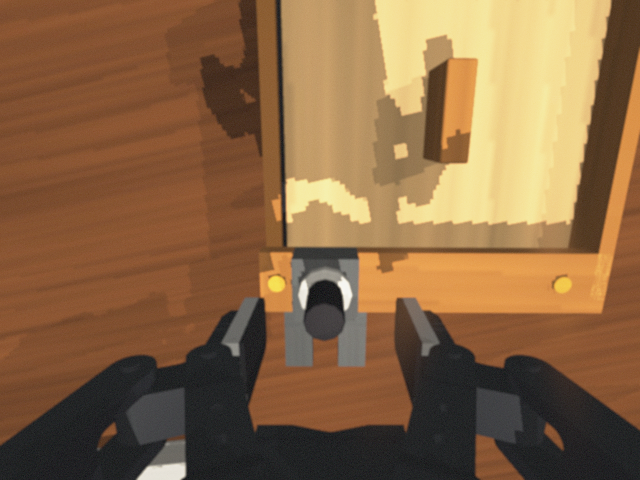

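Pin top is at (325,321) between the pads, whose midline is at about column 330. The screws are at (276.5,284) and (562.5,285). I'll recompute from this view.

```bash
python3 - <<'E'
from h import *
C=cam("wrist"); im=cv2.imread("pics/w2.png")
m=(im.max(2)<75).astype(np.uint8)
p=cast(C,(325,320.5),133);print(p)
a,b=cast(C,(276.5,284),92),cast(C,(562.5,285),92);print(a,b,np.degrees(np.arctan2(*(b-a)[1::-1])),np.linalg.norm(a-b))
# collar ring (bright ring) ellipse extents
g=im[270:320,290:365].min(2)
ys,xs=np.where((g>150)); print(xs.min()+290,xs.max()+290,ys.min()+270,ys.max()+270)
goto([p[0],p[1],117],np.radians(78.2))
E
```

```text
[593.89329368 117.51739066 133.        ]
[590.61201693  94.08139092  92.        ] [618.84670494 227.36483179  92.        ] 78.03931824883945 136.24123170920214
298 352 271 309
tcp [595.3 118.2 133.6] shift [ 1.3 -0.9 16.6] tooly 78.19 z [ 3.6e-03  4.0e-04 -1.0e+00]
turn [ 0.06  0.2  -0.01]
```

```bash
python3 -m creep '[[[0.001,-0.0008,0.008],[0,0.2,0],0.05],[[0,0,0.008],[0,0,0],0.05],[[0,0,0],[0,0,0],0.03],[[0,0,0],[0,0,0],0.01],[[0,0,0],[0,0,0],0.01],[[0,0,0],[0,0,0],0.01],[[0,0,0],[0,0,0],0.01],[[0,0,0],[0,0,0],0.01]]' 40; python3 -c "
from h import *
goto([594,117.6,117],np.radians(78.1));s=read_state();print(s['force'],s['wrist_torque'],s['grip_width'],s['grip_force'])"
```

```text
time: 3.8
tcp_pos: [593.4, 117.0, 115.6]
orientation: [0.103, 0.995, 0.0, -0.001]
force: [0.2, 0.9, 1.7]
grip_width: 14.7
grip_force: 39.1
tcp [593.4 117.  115.6] shift [-0.5  0.7 -1.4] tooly 78.15 z [-2.7e-03  7.0e-04 -1.0e+00]
turn [ 0.01 -0.16  0.05]
[0.20879814 0.88110104 1.70710647] [-0.10150693 -0.0787433  -0.00486256] 14.68608207801357 39.118605852127075
```

```bash
python3 -m creep '[[[0,0,-0.02],[0,0,0],0.01],[[0,0,-0.025],[0,0,0],0.01],[[0,0,0],[0,0,0],0.01],[[-0.017,0,0],[0,0,0],0.01],[[-0.017,0,0],[0,0,0],0.01],[[0,0,0.01],[0,0,0],0.01],[[0,0,0],[0,0,0],0.01],[[0,0,0],[0,0,0],0.01]]' 40; python3 - <<'E'
from h import *
goto([593.6+34*np.cos(np.radians(-11.9)),117.3+34*np.sin(np.radians(-11.9)),105.7],np.radians(78.1));s=read_state();print(s['force'],s['grip_width'])
C,im=shot("wrist");cv2.imwrite("pics/w3.png",cv2.resize(im[230:400,230:430,::-1],None,fx=3.5,fy=3.5))
E
```

```text
time: 4.8
tcp_pos: [625.4, 110.2, 149.4]
orientation: [0.103, 0.995, 0.0, -0.003]
force: [1.0, 0.3, 0.2]
grip_width: 14.4
grip_force: 39.1
tcp [625.4 110.2 149.4] shift [-1.6  0.4 43.7] tooly 78.17 z [-5.3e-03  7.0e-04 -1.0e+00]
turn [-0.03 -0.31  0.07]
[1.04444433 0.2952244  0.24230777] 14.430898062010302
```

View pics/w3.png

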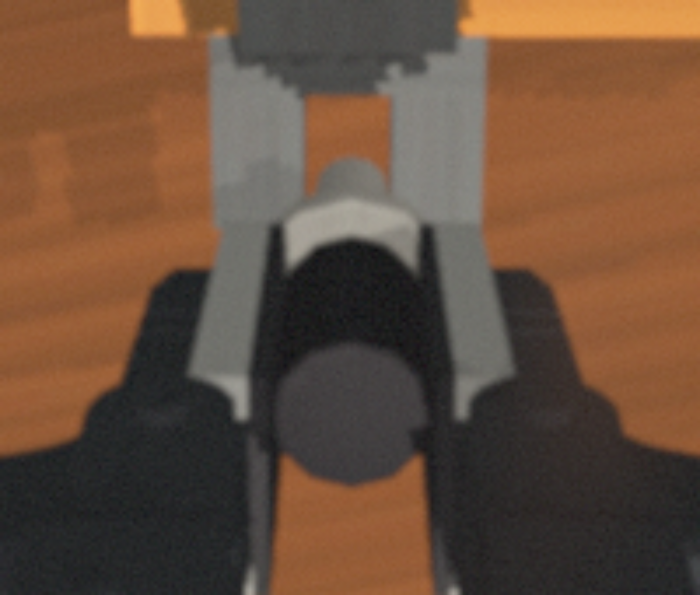

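The shaft at crop x≈351 lines up with the slot at 303–391, so I'm lowering it.

```bash
python3 -m creep '[[[-0.001,0,0.012],[0,-0.3,0],0.01],[[0,0,0.012],[0,0,0],0.01],[[0,0,0.01],[0,0,0],0.01],[[0,0,0.006],[0,0,0],0.01],[[0,0,0.002],[0,0,0],0.01],[[0,0,0],[0,0,0],0.01],[[0,0,0],[0,0,0],0.01]]' 40; python3 -c "
from h import *
goto([626.9,110.3,105.7],np.radians(78.1));s=read_state();print(s['force'],s['grip_width'])"
```

```text
time: 5.72
tcp_pos: [627.9, 109.8, 108.8]
orientation: [0.103, 0.995, 0.0, 0.001]
force: [-0.3, -0.3, -1.1]
grip_width: 14.3
grip_force: 39.1
tcp [627.9 109.8 108.8] shift [1.1 0.3 3.1] tooly 78.15 z [ 2.8e-03 -3.0e-04 -1.0e+00]
turn [0.02 0.16 0.05]
[-0.26024653 -0.31428594 -1.08419481] 14.303975397693874
```

```bash
python3 -m creep '[[[0.0005,0,0.002],[0,0.1,0],0.01],[[0,0,0.001],[0,0,0],0.01],[[0,0,0],[0,0,0],0.01],[[0,0,0],[0,0,0],0.01]]' 40; python3 -c "
from h import *
goto([626.9,110.3,105.7],np.radians(78.1));s=read_state();print(s['force'],s['grip_width'])"
```

```text
time: 6.22
tcp_pos: [627.1, 109.9, 105.6]
orientation: [0.103, 0.995, 0.0, 0.0]
force: [0.1, 0.2, 1.5]
grip_width: 14.6
grip_force: 39.4
tcp [627.1 109.9 105.6] shift [ 0.3  0.3 -0.1] tooly 78.15 z [ 5.e-04  0.e+00 -1.e+00]
turn [0.01 0.03 0.05]
[0.05660841 0.20873595 1.50756108] 14.598350172129189
```

```bash
python3 -m creep '[[[0,0,0],[0,0,0],0.04],[[0,0,0],[0,0,0],0.04],[[0,0,0],[0,0,0],0.04],[[0,0,-0.03],[0,0,0],0.05],[[0,0,-0.04],[0,0,0],0.05],[[0,0,-0.03],[0,0,0],0.06],[[0.05,0.026,0],[0,0,0],0.06],[[0.05,0.026,0],[0,0,0],0.06]]' 40; python3 -m creep '[[[0.009,0,0],[0,0,0],0.06],[[0,0,0],[0,0,0],0.06],[[0,0,0],[0,0,0],0.06]]'; python3 - <<'E'
from h import *
goto([531,183.7,82],np.radians(78.1));
C,im=shot("wrist","w4.png"); print(proj(C,[531,183.7,102]))
E
```

```text
time: 7.22
tcp_pos: [539.6, 181.8, 205.7]
orientation: [0.104, 0.995, 0.0, 0.001]
force: [0.9, 0.7, 0.4]
grip_width: 60.2
grip_force: 0.0
time: 7.6
tcp_pos: [532.0, 182.4, 205.2]
orientation: [0.104, 0.995, -0.0, 0.0]
force: [-0.0, 0.2, -0.3]
grip_width: 60.0
grip_force: 0.0
tcp [532.  182.4 205.2] shift [  1.3   1.  123.2] tooly 78.09 z [ 8.e-04 -3.e-04 -1.e+00]
turn [-0.01  0.05 -0.01]
[330.37163724 245.72702509]
```

View pics/w4.png

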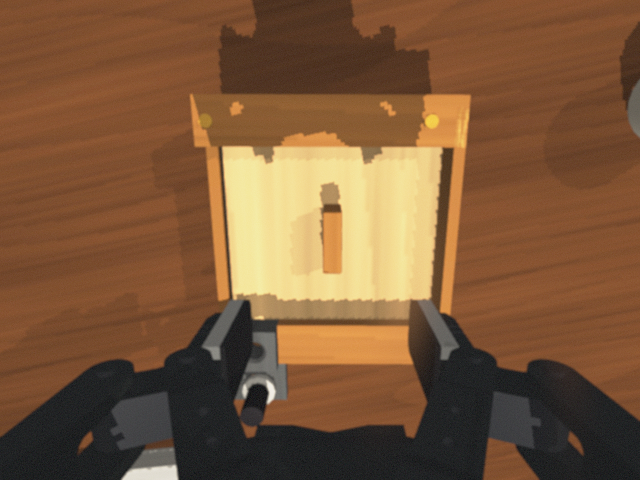

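The pin is parked in the notch at (258,395). The lid's bar top is at about (332,241), and the bore is empty at (257,352). Now to grip the lid bar.

```bash
python3 -m creep '[[[0.003,0.002,0.04],[0,0,0],0.04],[[0,0,0.04],[0,0,0],0.04],[[0,0,0.03],[0,0,0],0.04],[[0,0,0.012],[0,0,0],0.04],[[0,0,0],[0,0,0],0.03],[[0,0,0],[0,0,0],0.005],[[0,0,0],[0,0,0],0.005],[[0,0,0],[0,0,0],0.005]]' 50; python3 -m creep '[[[0,0,0],[0,0,0],0.005],[[0,0,0],[0,0,0],0.005]]'; python3 -c "
from h import *
goto([531,183.7,82],np.radians(78.1));s=read_state();print(s['force'],s['wrist_torque'],s['grip_width'])"
```

```text
time: 8.65
tcp_pos: [529.8, 185.2, 85.1]
orientation: [0.104, 0.995, -0.0, 0.002]
force: [-0.7, -2.3, 4.5]
grip_width: 11.1
grip_force: 50.0
time: 8.9
tcp_pos: [529.7, 185.2, 85.0]
orientation: [0.104, 0.995, -0.0, 0.002]
force: [-0.5, -4.5, 6.4]
grip_width: 11.0
grip_force: 50.2
tcp [529.7 185.2  85. ] shift [-1.6 -1.2  3.1] tooly 78.12 z [ 3.3e-03 -9.0e-04 -1.0e+00]
turn [-0.01  0.2   0.02]
[-0.49441539 -4.50276306  6.38952711] [-0.77789781  0.10811918 -0.1474957 ] 10.97547444740485
```

```bash
python3 -m creep '[[[0,0,-0.005],[0,0.2,0],0.005],[[0,0,-0.005],[0,0,0],0.005],[[0,0,0],[0,0,0],0.005],[[0,0,0],[0,0,0],0.005]]' 60; python3 -c "
from h import *
goto([531,183.7,93],np.radians(78.1));s=read_state();print(s['force'],s['wrist_torque'],s['grip_width'])
C,im=shot('wrist');cv2.imwrite('pics/w5.png',im[:,:,::-1])"
```

```text
time: 9.4
tcp_pos: [528.4, 185.6, 93.1]
orientation: [0.103, 0.995, -0.0, -0.002]
force: [0.3, -3.0, -0.7]
grip_width: 10.8
grip_force: 58.9
tcp [528.4 185.6  93.1] shift [-3.  -1.3  0.1] tooly 78.15 z [-3.7e-03  3.0e-04 -1.0e+00]
turn [-0.03 -0.21  0.05]
[ 0.3392903  -2.98496629 -0.68038199] [-0.59613382 -0.13420359 -0.16948438] 10.84967662061701
```

View pics/w5.png

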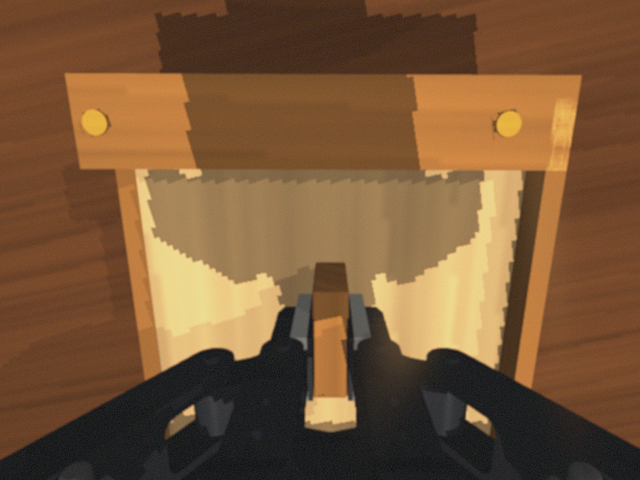

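The lid is held and lifted about 8–9 mm. I'll slide it out gently first.

```bash
python3 -m creep '[[[0,-0.004,-0.0007],[0,-0.1,0],0.005],[[0,-0.008,0],[0,0,0],0.005],[[0,-0.010,0],[0,0,0],0.005],[[0,0,0],[0,0,0],0.005]]' 60; python3 -c "
from h import *
goto([528.4-.2062*22,185.4-.9785*22,93.5],np.radians(78.1));s=read_state();print(s['force'],s['wrist_torque'],s['grip_width'])"
```

```text
time: 9.95
tcp_pos: [523.6, 163.2, 93.9]
orientation: [0.104, 0.995, -0.0, -0.001]
force: [1.5, -0.6, -2.3]
grip_width: 10.8
grip_force: 58.7
tcp [523.6 163.2  93.9] shift [-0.1  0.7  0.4] tooly 78.1 z [-2.2e-03 -1.0e-04 -1.0e+00]
turn [-0.03 -0.12 -0.  ]
[ 1.48008329 -0.58983105 -2.28659911] [-0.14063628 -0.16583392 -0.02632703] 10.801273267980505
```

```bash
python3 -m creep '[[[0,-0.018,0],[0,-0.1,0],0.005],[[0,-0.018,0],[0,0,0],0.005],[[0,-0.018,0],[0,0,0],0.005],[[0,-0.018,0],[0,0,0],0.005],[[0,-0.018,0],[0,0,0],0.005],[[0,-0.018,0],[0,0,0],0.005],[[0,0,0],[0,0,0],0.005]]' 60; python3 -c "
from h import *
goto([528.4-.2062*130,185.4-.9785*130,93.5],np.radians(78.1));s=read_state();print(s['force'],s['wrist_torque'],s['grip_width'])"
```

```text
time: 10.82
tcp_pos: [501.5, 57.1, 93.9]
orientation: [0.104, 0.995, -0.0, -0.0]
force: [0.3, 0.5, -1.5]
grip_width: 11.2
grip_force: 58.9
tcp [501.5  57.1  93.9] shift [0.1 1.1 0.4] tooly 78.03 z [-2.e-04 -0.e+00 -1.e+00]
turn [-0.   -0.01 -0.07]
[ 0.30273545  0.45215493 -1.48343421] [ 0.03013915 -0.04464809 -0.05473339] 11.207760710730263
```

```bash
python3 -m creep '[[[0,-0.025,0],[0,0,0],0.005],[[0,-0.025,0],[0,0,0],0.005],[[0,-0.025,0],[0,0,0],0.005],[[0,-0.025,0.01],[0,0,0],0.005],[[0,0,0.03],[0,0,0],0.005],[[0,0,0.02],[0,0,0],0.005],[[0,0,0.009],[0,0,0],0.005],[[0,0,0],[0,0,0],0.005]]' 60;python3 -m creep '[[[0,0,0.002],[0,0,0],0.005],[[0,0,0],[0,0,0],0.005]]'; python3 -c "
from h import *
goto([528.4-.2062*230,185.4-.9785*230,21],np.radians(78.1));s=read_state();print(s['force'],s['wrist_torque'],s['grip_width'])"
```

```text
time: 11.82
tcp_pos: [480.8, -39.0, 24.4]
orientation: [0.103, 0.995, 0.0, -0.001]
force: [0.6, 0.2, -1.6]
grip_width: 11.4
grip_force: 59.0
time: 12.08
tcp_pos: [482.0, -39.4, 23.8]
orientation: [0.103, 0.995, -0.0, 0.001]
force: [-0.2, -0.2, -1.5]
grip_width: 10.7
grip_force: 59.0
tcp [482.  -39.4  23.8] shift [ 1.  -0.4  2.8] tooly 78.17 z [ 1.6e-03 -3.0e-04 -1.0e+00]
turn [0.   0.1  0.07]
[-0.23434608 -0.23247777 -1.4976015 ] [-0.00867301  0.04832747  0.00375609] 10.714985115286863
```

```bash
python3 -m creep '[[[0,0,0.001],[0,0,0],0.005],[[0,0,0.001],[0,0,0],0.005],[[0,0,0],[0,0,0],0.005]]' 60;python3 -c "
from h import *
s=read_state();print(s['force'],s['tcp_pos'])"; python3 -m creep '[[[0,0,0.001],[0,0,0],0.005],[[0,0,0],[0,0,0],0.005],[[0,0,0],[0,0,0],0.005]]' 60;python3 -c "
from h import *
s=read_state();print(s['force'],s['tcp_pos'])"
```

```text
time: 12.45
tcp_pos: [481.5, -39.4, 21.2]
orientation: [0.103, 0.995, -0.0, 0.0]
force: [-0.2, -0.9, 0.1]
grip_width: 11.1
grip_force: 59.2
[-0.23151545 -0.9447314   0.08957788] [481.52818231 -39.43685741  21.17271069]
time: 12.82
tcp_pos: [481.6, -39.4, 21.1]
orientation: [0.103, 0.995, -0.0, 0.0]
force: [-3.1, -0.0, 4.5]
grip_width: 10.5
grip_force: 60.2
[-3.07478479 -0.01305515  4.49852887] [481.55440019 -39.41532656  21.05540404]
```

```bash
python3 -m creep '[[[0,0,0],[0,0,0],0.04],[[0,0,0],[0,0,0],0.04],[[0,0,0],[0,0,0],0.04],[[0,0,-0.03],[0,0,0],0.04],[[0,0,-0.05],[0,0,0],0.04],[[0,0,-0.05],[0,0,0],0.04],[[0,0,-0.04],[0,0,0],0.04],[[0,0,0],[0,0,0],0.04]]';python3 - <<'E'
from h import *
goto([489,-251,200],np.radians(78.1))
C,im=shot("top","top2.png")
for t in tins(C,im,30): print(*t)
E
```

```text
time: 13.82
tcp_pos: [483.9, -40.0, 194.4]
orientation: [0.103, 0.995, -0.001, 0.004]
force: [0.7, 0.8, 0.5]
grip_width: 39.9
grip_force: 0.0
tcp [483.9 -40.  194.4] shift [ -48.3 -205.5   -5.2] tooly 78.16 z [ 0.0085 -0.0019 -1.    ]
turn [-0.01  0.5   0.06]
[327.5  54.8] [  640    56 30897] [1057.8   14.1   30. ]
[ 11.5 147.3] [  24   90 2107] [775.2 860.8  30. ]
[358.1 151.5] [  71   46 2401] [779.6 -72.6  30. ]
[362.3 209.2] [ 31  15 263] [620.8 -84.7  30. ]
[424.3 214.9] [ 19  17 224] [ 608.4 -248.6   30. ]
[467.2 229.2] [ 18  18 214] [ 571.9 -361.    30. ]
[147.7 253.2] [ 32  31 520] [494.  474.5  30. ]
[339.9 292.9] [  44   89 1951] [399.2 -28.   30. ]
[424.9 260.4] [ 19  18 241] [ 487.3 -248.4   30. ]
[469.8 262.1] [ 19  18 239] [ 484.8 -365.4   30. ]
[460.8 325.5] [ 69  45 628] [ 321.2 -337.8   30. ]
```

```bash
python3 - <<'E'
import cv2
im=cv2.imread("pics/top2.png"); cv2.imwrite("pics/t2c.png",cv2.resize(im[180:320,220:520],None,fx=2.6,fy=2.6,interpolation=cv2.INTER_CUBIC))
E
```

```text
(no output)
```

View pics/t2c.png

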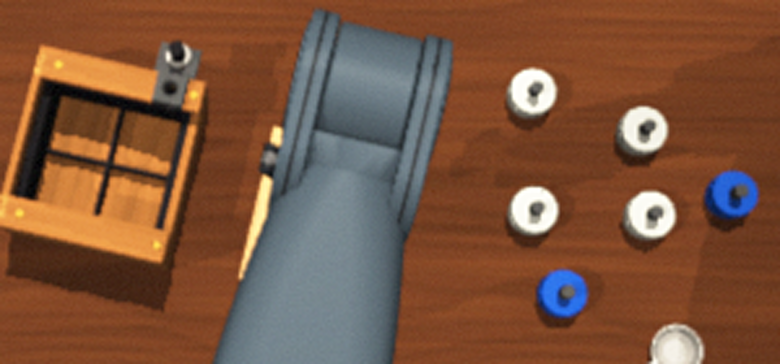

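The four white tins at (424,215), (467,229), (425,260) and (470,262) match the aluminium description. The blue ones at (502,255) and (437,293) are look-alikes and excluded. In the crop the case is open and empty. I'll go over the nearest tin.

```bash
cat >> h.py <<'E'
def look(near=None,zt=30):
    C,im=shot("wrist")
    hsv=cv2.cvtColor(im,cv2.COLOR_RGB2HSV)
    m=((hsv[:,:,1]<60)&(hsv[:,:,2]>130)).astype(np.uint8)
    m=cv2.morphologyEx(m,cv2.MORPH_OPEN,np.ones((3,3)))
    best=[]
    for c in cv2.findContours(m,cv2.RETR_EXTERNAL,cv2.CHAIN_APPROX_NONE)[0]:
        if cv2.contourArea(c)<300: continue
        (u,v),r=cv2.minEnclosingCircle(c); P=cast(C,(u,v),zt); d=np.linalg.norm(cast(C,(u+r,v),zt)-P)*2
        print("px",round(u,1),round(v,1),"P",P.round(1),"diam",round(d,1))
    return C,im
E
python3 -m creep '[[[-0.012,-0.0514,0],[0,0.5,0],0.04],[[-0.012,-0.0514,0],[0,0,0],0.04],[[-0.012,-0.0514,0],[0,0,0],0.04],[[-0.012,-0.0514,0],[0,0,0],0.04],[[0,0,0],[0,0,0],0.04],[[0,0,0],[0,0,0],0.04]]';python3 - <<'E'
from h import *
goto([487.3,-249,41],np.radians(78.1))
C,im=look(); cv2.imwrite("pics/w6.png",im[:,:,::-1])
E
```

```text
time: 14.62
tcp_pos: [485.1, -249.7, 187.7]
orientation: [0.103, 0.995, 0.002, -0.006]
force: [-0.4, 0.7, -0.1]
grip_width: 40.2
grip_force: 0.0
tcp [ 485.1 -249.7  187.7] shift [ -3.7   0.8 146.7] tooly 78.12 z [-0.0113  0.0044 -0.9999]
turn [ 0.11 -0.69  0.02]
px 497.0 469.5 P [ 734.7 -145.8   30. ] diam 27.8
px 362.0 372.0 P [ 610.7 -247.4   30. ] diam 47.0
px 210.5 347.5 P [ 562.4 -365.7   30. ] diam 31.6
px 188.0 261.5 P [ 487.1 -361.8   30. ] diam 49.6
px 334.2 234.6 P [ 489.4 -246.3   30. ] diam 46.6
px 145.0 57.0 P [ 341.4 -347.1   30. ] diam 117.6
```

View pics/w6.png

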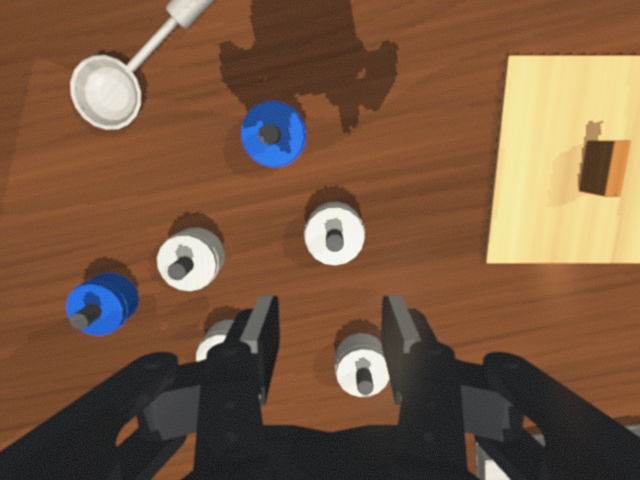

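The wrist view shows the target tin at (334,235), 46.6 mm across and upright. The other white tins are at (188,260), (362,371) and (~225,348). The blue ones at (273,133) and (98,305) stay untouched. Picking the target tin.

```bash
python3 -m creep '[[[-0.003,0.003,0.03],[0,-0.5,0],0.04],[[0,0,0.045],[0,0,0],0.04],[[0,0,0.045],[0,0,0],0.04],[[0,0,0.022],[0,0,0],0.04],[[0,0,0],[0,0,0],0.04],[[0,0,0.003],[0,0,0],0.04],[[0,0,0],[0,0,0],0.04]]' 40; python3 -c "
from h import *
goto([488.5,-247,41],np.radians(78.1));s=read_state();print(s['force'])"
```

```text
time: 15.55
tcp_pos: [490.4, -248.4, 46.2]
orientation: [0.103, 0.995, -0.001, 0.001]
force: [0.6, 0.1, 0.2]
grip_width: 40.4
grip_force: 0.0
tcp [ 490.4 -248.4   46.2] shift [2.2 1.  5.2] tooly 78.19 z [ 0.0024 -0.0016 -1.    ]
turn [-0.06  0.16  0.09]
[0.61683453 0.14530187 0.16723871]
```

```bash
python3 -m creep '[[[0.0015,0.001,0.005],[0,0.1,0],0.03],[[0,0,0],[0,0,0],0.02],[[0,0,0],[0,0,0],0.005],[[0,0,0],[0,0,0],0.005],[[0,0,0],[0,0,0],0.005],[[0,0,0],[0,0,0],0.005]]' 40; python3 -m creep '[[[0,0,-0.03],[0,0,0],0.005],[[0,0,-0.05],[0,0,0],0.005],[[0,0,-0.05],[0,0,0],0.005],[[0,0,-0.04],[0,0,0],0.005],[[0,0,0],[0,0,0],0.005]]'; python3 - <<'E'
from h import *
rt=R.from_euler('z',np.radians(-101.9)).as_matrix()[:2,:2]
for i,c in enumerate([(34,31),(34,-31),(-34,31),(-34,-31)]): print(i,(np.array([530.9,183.7])+rt@c).round(1))
p=np.array([530.9,183.7])+rt@[-34,-31]
goto([*p,200],np.radians(78.1));s=read_state();print(s['force'],s['grip_width'])
E
```

```text
time: 16.3
tcp_pos: [488.1, -247.0, 39.7]
orientation: [0.103, 0.995, -0.0, -0.001]
force: [1.0, -0.6, 1.7]
grip_width: 12.5
grip_force: 39.0
time: 16.92
tcp_pos: [490.4, -248.1, 214.0]
orientation: [0.103, 0.995, -0.002, 0.003]
force: [0.3, -0.4, -0.5]
grip_width: 12.1
grip_force: 39.0
0 [554.2 144. ]
1 [493.6 156.8]
2 [568.2 210.6]
3 [507.6 223.4]
tcp [ 490.4 -248.1  214. ] shift [ 80.  465.   12.1] tooly 78.16 z [ 0.0054 -0.0042 -1.    ]
turn [-0.17  0.35  0.06]
[ 0.32604466 -0.3500173  -0.52924325] 12.067178409542707
```

```bash
python3 -m creep '[[[0.010,0.0581,0],[0,0.2,0],0.005],[[0.010,0.0581,0],[0,0,0],0.005],[[0.010,0.0581,0],[0,0,0],0.005],[[0.010,0.0581,0],[0,0,0],0.005],[[0.010,0.0581,0],[0,0,0],0.005],[[0.010,0.0581,0],[0,0,0],0.005],[[0.010,0.0581,0],[0,0,0],0.005],[[0.010,0.0581,0],[0,0,0],0.005]]'; python3 -m creep '[[[0,0,0],[0,0,0],0.005],[[0,0,0],[0,0,0],0.005]]'; python3 - <<'E'
from h import *
goto([507.6,223.4,47],np.radians(78.1));s=read_state();print(s['force'],s['grip_width'])
E
```

```text
time: 17.92
tcp_pos: [504.4, 226.2, 207.6]
orientation: [0.103, 0.995, -0.0, -0.004]
force: [0.8, 0.4, -0.7]
grip_width: 12.2
grip_force: 39.1
time: 18.18
tcp_pos: [504.6, 224.2, 208.1]
orientation: [0.103, 0.995, -0.001, -0.004]
force: [-0.9, 0.2, -0.0]
grip_width: 12.3
grip_force: 39.3
tcp [504.6 224.2 208.1] shift [ -4.4   0.2 161. ] tooly 78.2 z [-8.2e-03 -5.0e-04 -1.0e+00]
turn [-0.12 -0.45  0.1 ]
[-0.87337255  0.21882526 -0.03894764] 12.282980124847853
```

```bash
python3 -m creep '[[[-0.003,0,0.02],[0,-0.4,0],0.005],[[0,0,0.045],[0,0,0],0.005],[[0,0,0.045],[0,0,0],0.005],[[0,0,0.03],[0,0,0],0.005],[[0,0,0.013],[0,0,0],0.005],[[0,0,0],[0,0,0],0.005],[[0,0,0],[0,0,0],0.005]]'; python3 - <<'E'
from h import *
goto([507.6,223.4,47],np.radians(78.1));s=read_state();print(s['force'],s['grip_width'])
E
```

```text
time: 19.05
tcp_pos: [510.0, 223.8, 58.8]
orientation: [0.104, 0.995, 0.001, 0.002]
force: [0.3, 0.9, -0.4]
grip_width: 12.3
grip_force: 39.3
tcp [510.  223.8  58.8] shift [ 2.3 -0.9 11.8] tooly 78.11 z [ 4.8e-03  5.0e-04 -1.0e+00]
turn [0.09 0.26 0.01]
[ 0.30898732  0.94642058 -0.43831569] 12.258360376898468
```

```bash
python3 -m creep '[[[0.002,-0.0005,0.006],[0,0.2,0],0.005],[[0,0,0.005],[0,0,0],0.005],[[0,0,0.001],[0,0,0],0.005],[[0,0,0],[0,0,0],0.005]]';python3 -m creep '[[[0,0,0],[0,0,0],0.04],[[0,0,0],[0,0,0],0.04],[[0,0,0],[0,0,0],0.04],[[0,0,-0.03],[0,0,0],0.04],[[0,0,-0.05],[0,0,0],0.04],[[0,0,-0.05],[0,0,0],0.04],[[0,0,-0.03],[0,0,0],0.04],[[0,0,0],[0,0,0],0.04]]'; python3 - <<'E'
from h import *
goto([486,-363,200],np.radians(78.1))
E
```

```text
time: 19.55
tcp_pos: [507.1, 221.9, 45.7]
orientation: [0.104, 0.995, -0.002, 0.0]
force: [-0.8, -6.3, 3.6]
grip_width: 12.4
grip_force: 42.2
time: 20.55
tcp_pos: [508.9, 224.5, 209.0]
orientation: [0.103, 0.995, 0.002, 0.003]
force: [0.2, -0.4, 0.5]
grip_width: 40.0
grip_force: 0.0
tcp [508.9 224.5 209. ] shift [ -98.  -579.8    7.2] tooly 78.17 z [ 0.006   0.0028 -1.    ]
turn [0.23 0.3  0.07]
```

```bash
python3 -m creep '[[[-0.0098,-0.058,0],[0,0.2,0],0.04],[[-0.0098,-0.058,0],[0,0,0],0.04],[[-0.0098,-0.058,0],[0,0,0],0.04],[[-0.0098,-0.058,0],[0,0,0],0.04],[[-0.0098,-0.058,0],[0,0,0],0.04],[[-0.0098,-0.058,0],[0,0,0],0.04],[[-0.0098,-0.058,0],[0,0,0],0.04],[[-0.0098,-0.058,0],[0,0,0],0.04]]'; python3 -m creep '[[[-0.0098,-0.058,0],[0,0,0],0.04],[[-0.0098,-0.058,0],[0,0,0],0.04],[[0,0,0],[0,0,0],0.04],[[0,0,0],[0,0,0],0.04],[[0,0,0],[0,0,0],0.04]]'; python3 - <<'E'
from h import *
goto([486,-363,43],np.radians(78.1))
look()
C,im=shot("top")
for t in tins(C,im,30): print(*t)
E
```

```text
time: 21.55
tcp_pos: [487.4, -247.9, 202.6]
orientation: [0.103, 0.995, 0.001, -0.003]
force: [0.1, -0.8, 1.1]
grip_width: 40.1
grip_force: 0.0
time: 22.18
tcp_pos: [483.7, -362.6, 204.1]
orientation: [0.102, 0.995, 0.001, -0.003]
force: [-0.1, -0.5, 1.1]
grip_width: 39.8
grip_force: 0.0
tcp [ 483.7 -362.6  204.1] shift [-3.300e+00 -1.000e-01  1.611e+02] tooly 78.25 z [-0.0057  0.002  -1.    ]
turn [ 0.04 -0.34  0.15]
px 621.6 420.5 P [ 720.3 -135.1   30. ] diam 43.1
px 486.2 331.3 P [ 603.8 -248.8   30. ] diam 53.2
px 399.0 324.0 P [ 581.7 -321.4   30. ] diam 50.5
px 260.5 324.0 P [ 557.6 -438.    30. ] diam 50.3
px 354.0 318.4 P [ 568.6 -358.3   30. ] diam 51.3
px 328.0 226.9 P [ 485.6 -363.8   30. ] diam 48.3
px 627.1 167.3 P [ 486.4 -128.9   30. ] diam 99.1
px 279.5 43.0 P [ 347.7 -370.2   30. ] diam 87.9
[326.7  55. ] [  640    56 29569] [1057.    16.6   30. ]
[ 11.5 147.2] [  24   90 2105] [775.4 860.8  30. ]
[358.1 151.5] [  71   46 2382] [779.5 -72.5  30. ]
[424.4 214.8] [ 18  17 222] [ 608.5 -248.7   30. ]
[467.  229.3] [ 19  18 226] [ 571.5 -360.3   30. ]
[147.9 253.1] [ 32  31 498] [494.2 473.9  30. ]
[500.1 270.9] [ 92  75 487] [ 463.1 -443.5   30. ]
[246.4 249.6] [ 18  18 224] [507.8 217.7  30. ]
[469.8 262. ] [ 19  18 236] [ 484.9 -365.3   30. ]
```

```bash
python3 -m creep '[[[-0.002,-0.001,0.03],[0,-0.3,0],0.04],[[0,0,0.05],[0,0,0],0.04],[[0,0,0.05],[0,0,0],0.04],[[0,0,0.026],[0,0,0],0.04],[[0,0,0],[0,0,0],0.04],[[0,0,0],[0,0,0],0.04]]' 40; python3 -c "
from h import *
goto([485.3,-364.3,41],np.radians(78.1));s=read_state();print(s['force'])"
```

```text
time: 23.02
tcp_pos: [486.2, -365.7, 50.3]
orientation: [0.103, 0.995, -0.001, 0.001]
force: [1.2, -0.9, -0.0]
grip_width: 39.7
grip_force: 0.0
tcp [ 486.2 -365.7   50.3] shift [1.2 1.2 9.3] tooly 78.2 z [ 0.002  -0.0019 -1.    ]
turn [-0.08  0.14  0.1 ]
[ 1.19656747 -0.89351196 -0.03131172]
```

```bash
python3 -m creep '[[[0.001,0.001,0.009],[0,0.1,0],0.03],[[0,0,0],[0,0,0],0.02],[[0,0,0],[0,0,0],0.005],[[0,0,0],[0,0,0],0.005],[[0,0,0],[0,0,0],0.005],[[0,0,0],[0,0,0],0.005]]' 40; python3 -m creep '[[[0,0,-0.03],[0,0,0],0.005],[[0,0,-0.05],[0,0,0],0.005],[[0,0,-0.05],[0,0,0],0.005],[[0,0,-0.04],[0,0,0],0.005],[[0,0,0],[0,0,0],0.005]]'; python3 - <<'E'
from h import *
goto([493.6,156.8,210],np.radians(78.1));s=read_state();print(s['force'],s['grip_width'])
E
```

```text
time: 23.78
tcp_pos: [484.7, -364.5, 40.0]
orientation: [0.103, 0.995, -0.0, -0.001]
force: [-0.3, 0.3, 3.8]
grip_width: 12.1
grip_force: 39.1
time: 24.4
tcp_pos: [486.4, -365.9, 213.9]
orientation: [0.103, 0.995, -0.002, 0.002]
force: [0.9, 0.1, -0.8]
grip_width: 11.9
grip_force: 39.0
tcp [ 486.4 -365.9  213.9] shift [100.2 513.    1.2] tooly 78.15 z [ 0.0043 -0.0053 -1.    ]
turn [-0.25  0.3   0.05]
[ 0.9354707   0.09707448 -0.83911824] 11.901348928348414
```

```bash
python3 -m creep '[[[0.011,0.057,0],[0,0,0],0.005],[[0.011,0.057,0],[0,0,0],0.005],[[0.011,0.057,0],[0,0,0],0.005],[[0.011,0.057,0],[0,0,0],0.005],[[0.011,0.057,0],[0,0,0],0.005],[[0.011,0.057,0],[0,0,0],0.005],[[0.011,0.057,0],[0,0,0],0.005],[[0.011,0.057,0],[0,0,0],0.005]]'; python3 -m creep '[[[0.011,0.056,0],[0,0,0],0.005],[[0,0,0.03],[0,0,0],0.005],[[0,0,0.03],[0,0,0],0.005],[[0,0,0],[0,0,0],0.005],[[0,0,0],[0,0,0],0.005]]'; python3 - <<'E'
from h import *
goto([493.6,156.8,47],np.radians(78.1));s=read_state();print(s['force'],s['grip_width'])
E
```

```text
time: 25.4
tcp_pos: [490.9, 101.8, 207.1]
orientation: [0.103, 0.995, -0.0, -0.002]
force: [0.0, 0.4, -0.3]
grip_width: 12.0
grip_force: 39.1
time: 26.02
tcp_pos: [492.6, 156.9, 149.3]
orientation: [0.103, 0.995, -0.0, -0.001]
force: [0.2, 1.0, -0.5]
grip_width: 12.3
grip_force: 39.3
tcp [492.6 156.9 149.3] shift [-1.300e+00  1.000e-01  1.023e+02] tooly 78.13 z [-2.7e-03  2.0e-04 -1.0e+00]
turn [-0.02 -0.15  0.03]
[ 0.22315667  0.98715259 -0.53232839] 12.269437405416278
```

```bash
python3 -m creep '[[[-0.001,0,0.04],[0,-0.1,0],0.005],[[0,0,0.04],[0,0,0],0.005],[[0,0,0.015],[0,0,0],0.005],[[0,0,0.005],[0,0,0],0.005],[[0,0,0.002],[0,0,0],0.005],[[0,0,0],[0,0,0],0.005],[[0,0,0],[0,0,0],0.005]]'; python3 - <<'E'
from h import *
goto([493.6,156.8,46],np.radians(78.1));s=read_state();print(s['force'],s['grip_width'])
E
```

```text
time: 26.9
tcp_pos: [494.7, 157.1, 48.9]
orientation: [0.103, 0.995, 0.0, 0.001]
force: [0.1, 0.3, -0.2]
grip_width: 12.3
grip_force: 39.3
tcp [494.7 157.1  48.9] shift [ 1.  -0.5  2.8] tooly 78.15 z [ 2.2e-03  4.0e-04 -1.0e+00]
turn [0.05 0.12 0.05]
[ 0.09686214  0.2721286  -0.19015772] 12.26092822812527
```

Next tin: the one at about (571.5,-360).

```bash
python3 -m creep '[[[0,0,0.0025],[0,0,0],0.005],[[0,0,0],[0,0,0],0.005],[[0,0,0],[0,0,0],0.04],[[0,0,0],[0,0,0],0.04],[[0,0,0],[0,0,0],0.04],[[0,0,-0.03],[0,0,0],0.04],[[0,0,-0.05],[0,0,0],0.04],[[0,0,-0.05],[0,0,0],0.04]]';python3 -m creep '[[[0,0,-0.03],[0,0,0],0.04],[[0,0,0],[0,0,0],0.04]]'; python3 - <<'E'
from h import *
goto([570.5,-360,205],np.radians(78.1))
E
```

```text
time: 27.9
tcp_pos: [493.0, 156.2, 175.8]
orientation: [0.103, 0.995, -0.001, -0.001]
force: [1.0, 0.4, 0.8]
grip_width: 39.7
grip_force: 0.0
time: 28.15
tcp_pos: [495.5, 156.8, 208.6]
orientation: [0.103, 0.995, 0.0, 0.003]
force: [-0.3, 0.4, -0.0]
grip_width: 39.9
grip_force: 0.0
tcp [495.5 156.8 208.6] shift [-179.6 -490.3    4.1] tooly 78.14 z [ 6.3e-03 -1.0e-04 -1.0e+00]
turn [0.07 0.36 0.04]
```

```bash
python3 -m creep '[[[-0.020,-0.0545,0],[0,0.2,0],0.04],[[-0.020,-0.0545,0],[0,0,0],0.04],[[-0.020,-0.0545,0],[0,0,0],0.04],[[-0.020,-0.0545,0],[0,0,0],0.04],[[-0.020,-0.0545,0],[0,0,0],0.04],[[-0.020,-0.0545,0],[0,0,0],0.04],[[-0.020,-0.0545,0],[0,0,0],0.04],[[-0.020,-0.0545,0],[0,0,0],0.04]]'; python3 -m creep '[[[-0.020,-0.0545,0],[0,0,0],0.04],[[0,0,0.03],[0,0,0],0.04],[[0,0,0],[0,0,0],0.04],[[0,0,0],[0,0,0],0.04]]'; python3 - <<'E'
from h import *
goto([570.5,-360,41],np.radians(78.1))
look()
C,im=shot("top")
for t in tins(C,im,30): print(*t)
E
```

```text
time: 29.15
tcp_pos: [559.8, -304.2, 202.1]
orientation: [0.103, 0.995, 0.001, -0.004]
force: [0.6, 0.4, 1.0]
grip_width: 40.2
grip_force: 0.0
time: 29.65
tcp_pos: [568.6, -359.1, 174.0]
orientation: [0.103, 0.995, 0.001, -0.003]
force: [-0.2, -0.1, 0.5]
grip_width: 40.0
grip_force: 0.0
tcp [ 568.6 -359.1  174. ] shift [ -2.8  -0.5 133. ] tooly 78.19 z [-0.0053  0.0018 -1.    ]
turn [ 0.04 -0.32  0.09]
px 621.4 392.0 P [ 747.8 -152.5   30. ] diam 77.3
px 399.0 323.5 P [ 650.2 -320.6   30. ] diam 44.9
px 261.0 324.0 P [ 628.8 -425.5   30. ] diam 45.6
px 484.8 255.2 P [ 608.4 -250.    30. ] diam 51.1
px 330.1 237.7 P [ 572.1 -358.9   30. ] diam 48.4
[326.2  55.2] [  640    56 28754] [1056.5   17.9   30. ]
[ 11.5 147.2] [  24   89 2104] [775.4 860.8  30. ]
[358.  151.7] [  71   46 2364] [779.1 -72.3  30. ]
[424.4 214.8] [ 18  17 222] [ 608.5 -248.7   30. ]
[487.4 233.6] [ 54  61 316] [ 560.9 -413.6   30. ]
[464.5 227.2] [ 17  16 138] [ 577.1 -353.9   30. ]
[147.9 253.1] [ 32  31 494] [494.3 474.   30. ]
[246.3 249.6] [ 18  18 223] [507.7 217.7  30. ]
[270.5 254.6] [ 18  18 231] [495.7 154.3  30. ]
```

```bash
python3 -m creep '[[[-0.003,0,0.03],[0,-0.3,0],0.04],[[0,0,0.05],[0,0,0],0.04],[[0,0,0.045],[0,0,0],0.04],[[0,0,0],[0,0,0],0.04],[[0,0,0],[0,0,0],0.04]]' 40; python3 -c "
from h import *
goto([571.8,-359.3,40],np.radians(78.1));s=read_state();print(s['force'])"
```

```text
time: 30.38
tcp_pos: [573.5, -361.2, 52.5]
orientation: [0.103, 0.995, -0.001, 0.003]
force: [0.7, -0.2, 0.4]
grip_width: 39.9
grip_force: 0.0
tcp [ 573.5 -361.2   52.5] shift [ 2.1  1.5 12.5] tooly 78.19 z [ 0.0048 -0.0029 -1.    ]
turn [-0.1   0.3   0.09]
[ 0.68475694 -0.18403557  0.40546538]
```

```bash
python3 -m creep '[[[0.001,0.0015,0.012],[0,0.2,0],0.03],[[0,0,0],[0,0,0],0.02],[[0,0,0],[0,0,0],0.005],[[0,0,0],[0,0,0],0.005],[[0,0,0],[0,0,0],0.005],[[0,0,0],[0,0,0],0.005]]' 40; python3 -m creep '[[[0,0,-0.03],[0,0,0],0.005],[[0,0,-0.05],[0,0,0],0.005],[[0,0,-0.05],[0,0,0],0.005],[[0,0,-0.04],[0,0,0],0.005],[[0,0,0],[0,0,0],0.005]]'; python3 - <<'E'
from h import *
goto([568.2,210.6,210],np.radians(78.1));s=read_state();print(s['force'],s['grip_width'])
E
```

```text
time: 31.12
tcp_pos: [572.0, -359.4, 38.5]
orientation: [0.103, 0.995, -0.0, -0.0]
force: [-0.1, -0.1, 5.0]
grip_width: 12.3
grip_force: 39.8
time: 31.75
tcp_pos: [573.3, -360.4, 212.1]
orientation: [0.103, 0.995, -0.002, 0.002]
force: [-0.2, 0.2, -1.3]
grip_width: 12.2
grip_force: 39.1
tcp [ 573.3 -360.4  212.1] shift [122.3 557.8  -0.7] tooly 78.15 z [ 0.0045 -0.0047 -1.    ]
turn [-0.21  0.31  0.05]
[-0.19505903  0.18221507 -1.32768886] 12.239363809961894
```

```bash
python3 -m creep '[[[0.0122,0.0558,0],[0,0,0],0.005],[[0.0122,0.0558,0],[0,0,0],0.005],[[0.0122,0.0558,0],[0,0,0],0.005],[[0.0122,0.0558,0],[0,0,0],0.005],[[0.0122,0.0558,0],[0,0,0],0.005],[[0.0122,0.0558,0],[0,0,0],0.005],[[0.0122,0.0558,0],[0,0,0],0.005],[[0.0122,0.0558,0],[0,0,0],0.005]]'; python3 -m creep '[[[0.0122,0.0558,0],[0,0,0],0.005],[[0.0122,0.0558,0],[0,0,0],0.005],[[0,0,0.03],[0,0,0],0.005],[[0,0,0.03],[0,0,0],0.005],[[0,0,0],[0,0,0],0.005],[[0,0,0],[0,0,0],0.005]]'; python3 - <<'E'
from h import *
goto([568.2,210.6,45],np.radians(78.1));s=read_state();print(s['force'],s['grip_width'])
E
```

```text
time: 32.75
tcp_pos: [566.4, 99.5, 204.8]
orientation: [0.103, 0.995, -0.0, -0.003]
force: [1.8, -0.8, -1.1]
grip_width: 12.4
grip_force: 39.1
time: 33.5
tcp_pos: [566.5, 211.8, 147.2]
orientation: [0.103, 0.995, -0.0, -0.001]
force: [0.4, 0.8, 0.8]
grip_width: 12.3
grip_force: 39.2
tcp [566.5 211.8 147.2] shift [ -2.3  -0.8 102.2] tooly 78.14 z [-0.003 -0.    -1.   ]
turn [-0.04 -0.17  0.04]
[0.43321664 0.83810349 0.81808286] 12.328107717734559
```

```bash
python3 -m creep '[[[-0.002,-0.001,0.04],[0,-0.1,0],0.005],[[0,0,0.04],[0,0,0],0.005],[[0,0,0.015],[0,0,0],0.005],[[0,0,0.004],[0,0,0],0.005],[[0,0,0],[0,0,0],0.005],[[0,0,0],[0,0,0],0.005]]'; python3 - <<'E'
from h import *
goto([568.2,210.6,45],np.radians(78.1));s=read_state();print(s['force'],s['grip_width'])
E
```

```text
time: 34.25
tcp_pos: [556.4, 213.4, 47.4]
orientation: [0.102, 0.995, 0.001, -0.013]
force: [-23.5, 6.1, 7.0]
grip_width: 5.3
grip_force: 16.9
tcp [556.4 213.4  47.4] shift [-12.2  -0.4   2.1] tooly 78.33 z [-0.025   0.0053 -0.9997]
turn [ 0.   -1.46  0.23]
[-23.45575196   6.13269177   7.02933541] 5.334717251991474
```

Something pressed sideways and the tin may have slipped, so I'm looking before moving.

```bash
python3 - <<'E'
from h import *
C,a=shot("wrist"); D,b=shot("scene")
a=cv2.resize(a,(480,360)); b=cv2.resize(b[150:270,330:440],(330,360),interpolation=cv2.INTER_CUBIC)
cv2.imwrite("pics/e1.png",np.hstack([a[:,:460],b])[:,:,::-1])
E
```

```text
(no output)
```

View pics/e1.png

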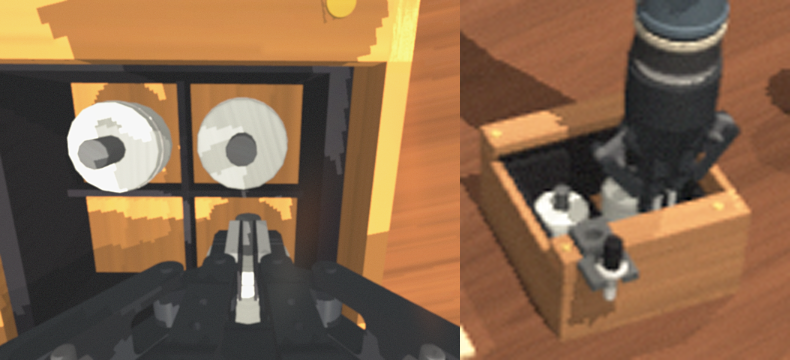

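The fingers are holding only the knob's edge. The tin probably brushed the +y wall and slipped, but it's below the rail inside the case. I'll relieve the load, open, rise and look.

```bash
python3 -m creep '[[[0.005,0,0],[0,0,0],0.005],[[0.005,0,0],[0,0,0],0.01],[[0,0,0],[0,0,0],0.03],[[0,0,0],[0,0,0],0.04],[[0,0,0],[0,0,0],0.04]]'; python3 -m creep '[[[0,0,-0.03],[0,0,0],0.04],[[0,0,-0.05],[0,0,0],0.04],[[0,0,-0.05],[0,0,0],0.04],[[0.02,0,-0.02],[0,0,0],0.04],[[0,0,0],[0,0,0],0.04],[[0,0,0],[0,0,0],0.04]]'; python3 - <<'E'
from h import *
goto([568.2,210.6,45],np.radians(78.1));s=read_state();print(s['force'])
C,a=look();cv2.imwrite("pics/e2.png",a[:,:,::-1])
E
```

```text
time: 34.98
tcp_pos: [553.6, 200.6, 48.4]
orientation: [0.107, 0.994, -0.013, -0.005]
force: [-14.2, -28.4, 8.0]
grip_width: 39.8
grip_force: 3.7
time: 35.72
tcp_pos: [539.9, 216.6, 198.8]
orientation: [0.103, 0.995, 0.0, 0.001]
force: [-0.3, 0.5, -1.3]
grip_width: 39.7
grip_force: 0.0
tcp [539.9 216.6 198.8] shift [-2.870e+01 -1.000e-01  1.538e+02] tooly 78.13 z [ 1.5e-03 -1.0e-04 -1.0e+00]
turn [0.01 0.08 0.03]
[-0.26793347  0.5321367  -1.34694953]
px 166.3 474.6 P [748.2  13.6  30. ] diam 30.5
px 332.0 275.4 P [582.2 210.2  30. ] diam 49.2
px 242.2 186.9 P [497.7 157.5  30. ] diam 48.8
px 326.2 185.4 P [509.7 220.8  30. ] diam 47.6
```

View pics/e2.png

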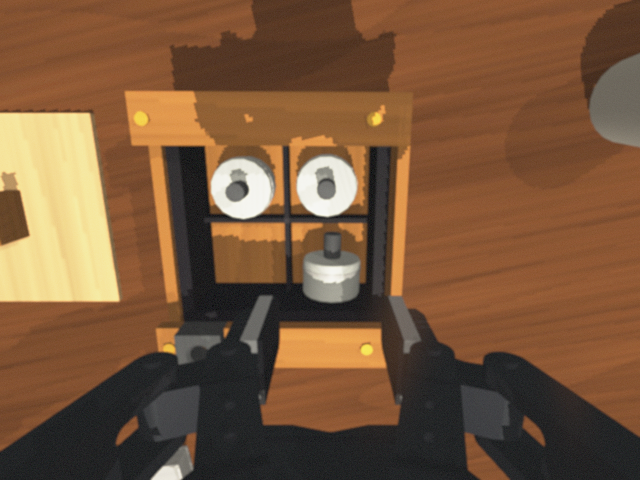

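The tin in the cell at (332,275) has fallen on its side. Its knob, at (332,244), points towards the robot. The two other tins stand fine, and the pin is still parked. I'll mend this by gripping the knob, lifting the tin to free bench, tilting it upright and re-picking it. First the geometry.

```bash
python3 - <<'E'
from h import *
C=cam("wrist"); o=np.array([530.9,183.7]); rt=R.from_euler('z',np.radians(-101.9)).as_matrix()[:2,:2]
f=lambda uv,z:(rt.T@(cast(C,uv,z)[:2]-o)).round(1)
for n,uv,z in[("knobtip",(332,233),33),("knobroot",(332,254),36),("faceL",(304,262),29),("faceR",(360,262),29),("bodytop far",(331,300),29),("floor front-left", (214,284),6),("floor right",(366,284),6),("div",(288,217),24)]: print(n,f(uv,z),cast(C,uv,z).round(1))
print(read_state()["joint_pos"].round(3))
im=cv2.imread("pics/e2.png"); cv2.imwrite("pics/e2c.png",cv2.resize(im[210:320,270:390],None,fx=5,fy=5,interpolation=cv2.INTER_CUBIC))
E
```

```text
knobtip [-36.    7.3] [545.5 217.4  33. ]
knobroot [-36.1  23.5] [561.4 214.1  36. ]
faceL [-13.5  32.5] [565.5 190.2  29. ]
faceR [-58.7  32.4] [574.7 234.5  29. ]
bodytop far [-35.4  65.6] [602.4 204.8  29. ]
floor front-left [68.  60.6] [576.2 104.6   6. ]
floor right [-66.3  60.3] [603.6 236.1   6. ]
div [-1.  -3.5] [527.7 185.4  24. ]
[ 0.267  0.19   0.172  1.553 -0.     0.474]
```

View pics/e2c.png

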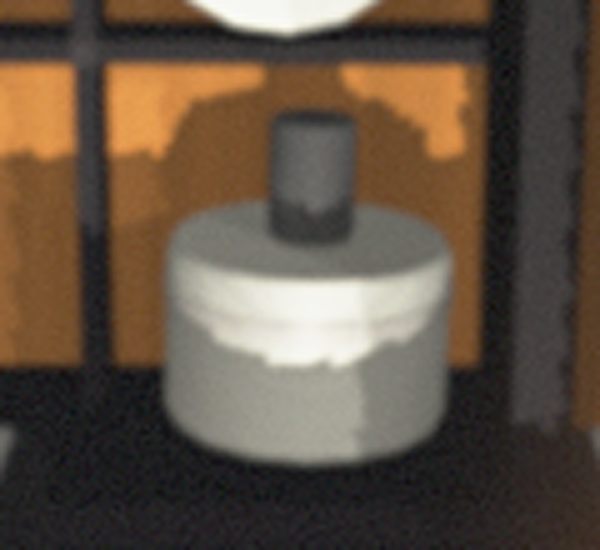

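The tin lies flat: knob at case y≈8–28 and z≈29, axis along y. The floor corners cast to (±66, 60), so the case pose is right. Gripping the knob near its tip.

```bash
python3 -m creep '[[[-0.013,0.002,0.02],[0,0,0],0.03],[[0,0,0.05],[0,0,0],0.03],[[0,0,0.05],[0,0,0],0.03],[[0,0,0.015],[0,0,0],0.03],[[0,0,0],[0,0,0],0.03],[[0,0,0],[0,0,0],0.03]]' 40; python3 -c "
from h import *
goto([553,215.8,30],np.radians(78.1));s=read_state();print(s['force'])"
```

```text
time: 36.52
tcp_pos: [554.1, 216.6, 65.8]
orientation: [0.103, 0.995, 0.001, 0.002]
force: [1.0, 0.1, 0.2]
grip_width: 30.1
grip_force: 0.0
tcp [554.1 216.6  65.8] shift [ 1.  -1.  35.8] tooly 78.15 z [ 3.7e-03  9.0e-04 -1.0e+00]
turn [0.1  0.2  0.05]
[1.01519172 0.08396632 0.20112036]
```

```bash
python3 -m creep '[[[0.001,-0.001,0.02],[0,0.2,0],0.03],[[0,0,0.01],[0,0,0],0.03],[[0,0,0.005],[0,0,0],0.03],[[0,0,0],[0,0,0],0.03],[[0,0,0],[0,0,0],0.02],[[0,0,0],[0,0,0],0.005],[[0,0,0],[0,0,0],0.005],[[0,0,0],[0,0,0],0.005]]' 70;  python3 -m creep '[[[0,0,0],[0,0,0],0.005],[[0,0,0],[0,0,0],0.005]]';python3 -c "
from h import *
goto([553,215.8,30],np.radians(78.1));s=read_state();print(s['force'],s['grip_width'],s['grip_force'])"
```

```text
time: 37.52
tcp_pos: [573.0, 224.3, 58.8]
orientation: [0.102, 0.994, 0.013, 0.024]
force: [-4.1, 5.4, 63.5]
grip_width: 4.9
grip_force: 31.7
time: 37.78
tcp_pos: [573.0, 224.3, 58.8]
orientation: [0.102, 0.994, 0.013, 0.024]
force: [-3.9, 5.5, 63.6]
grip_width: 4.9
grip_force: 31.8
tcp [573.  224.3  58.8] shift [ 19.2 -13.2  27.5] tooly 78.35 z [ 0.0506  0.0207 -0.9985]
turn [1.76 2.6  0.21]
[-3.94851408  5.50548924 63.58313778] 4.939181839719706 31.80193305015564
```

Blocked at z≈59, so I'm backing off at once and looking.

```bash
python3 -m creep '[[[0,0,-0.025],[0,0,0],0.005],[[0,0,-0.005],[0,0,0],0.03],[[0,0,0],[0,0,0],0.03],[[0,0,0],[0,0,0],0.03]]';python3 - <<'E'
from h import *
goto([553,215.8,30],np.radians(78.1));s=read_state();print(s['force'],s['grip_width'],s['grip_force'])
C,a=shot("wrist"); D,b=shot("scene")
a=cv2.resize(a,(480,360)); b=cv2.resize(b[150:270,330:437],(320,360),interpolation=cv2.INTER_CUBIC)
cv2.imwrite("pics/e3.png",np.hstack([a,b])[:,:,::-1])
E
```

```text
time: 38.28
tcp_pos: [549.4, 214.8, 55.9]
orientation: [0.103, 0.995, -0.001, -0.004]
force: [0.1, -0.5, 2.5]
grip_width: 30.1
grip_force: 0.9
tcp [549.4 214.8  55.9] shift [-3.5  1.7 25.9] tooly 78.14 z [-7.9e-03 -4.0e-04 -1.0e+00]
turn [-0.12 -0.44  0.04]
[ 0.11373973 -0.48299135  2.52661831] 30.056063977005252 0.9413525889976881
```

View pics/e3.png

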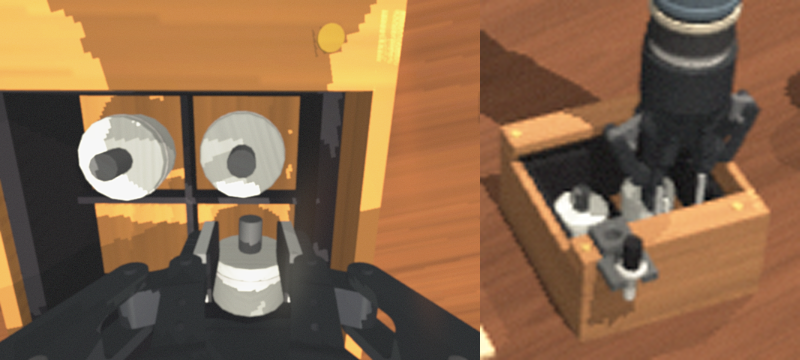

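I've reached my picture-viewing limit, so from here I work by numbers. The view shows the tin still on its side, with the knob at wrist pixel (333,293–330). The wide knuckles hit the rear wall (inner face x −75) when the hand is low near x −36. A grip with the hand rolled away from that wall fits. Measuring the knob again from higher up.

```bash
python3 - <<'E'
from h import *
C=cam("wrist"); o=np.array([530.9,183.7]); rt=R.from_euler('z',np.radians(-101.9)).as_matrix()[:2,:2]
f=lambda uv,z:(rt.T@(cast(C,uv,z)[:2]-o)).round(1)
for n,uv,z in[("tip",(333,292),33),("root",(333,328),36),("faceL",(286,330),29),("faceR",(383,330),29)]: print(n,f(uv,z))
E
python3 -m creep '[[[0,0,-0.04],[0,0,0],0.03],[[0,0,-0.05],[0,0,0],0.03],[[0.02,0,-0.05],[0,0,0],0.025],[[0,0,0],[0,0,0],0.025],[[0,0,0],[0,0,0],0.025],[[0,0,0],[0,0,0],0.025]]'
cat >> h.py <<'E'
CO=np.array([530.9,183.7]); RT=R.from_euler('z',np.radians(-101.9)).as_matrix()[:2,:2]
def incase(P): return RT.T@(np.array(P)[:2]-CO)
def blob(m,lo=60):
    n,l,st,c=cv2.connectedComponentsWithStats(m.astype(np.uint8))
    return [(c[i].round(1),st[i]) for i in range(1,n) if st[i,4]>lo]
E
python3 - <<'E'
from h import *
C,im=shot("wrist","e4.png"); print(tool()[0].round(1))
# predicted pixels of case-frame points
P=lambda x,y,z: proj(C,[*(CO+RT@[x,y]),z]).round(0).astype(int)
for q in[(-36,8,29),(-36,18,36),(-36,28,29),(-36,45,52),(-36,58,52)]:
    u=P(*q); print(q,u)
g=im.sum(2)//3; hsv=cv2.cvtColor(im,cv2.COLOR_RGB2HSV)
u0=P(-36,18,36)
for v in range(u0[1]-30,u0[1]+70,3): print(v,[f"{hsv[v,u,1]:d}/{hsv[v,u,2]:d}" for u in range(u0[0]-40,u0[0]+41,8)])
E
```

```text
tip [-36.5   8.4]
root [-36.6  23.9]
faceL [-15.3  28.6]
faceR [-59.2  28.4]
time: 39.12
tcp_pos: [531.0, 219.0, 195.9]
orientation: [0.103, 0.995, -0.001, -0.004]
force: [-0.7, 0.4, -0.2]
grip_width: 25.0
grip_force: 0.0
[531.  218.9 196. ]
(-36, 8, 29) [331 245]
(-36, 18, 36) [331 260]
(-36, 28, 29) [331 269]
(-36, 45, 52) [331 300]
(-36, 58, 52) [331 316]
230 ['79/29', '31/25', '39/33', '20/64', '24/204', '26/167', '21/37', '49/26', '66/27', '62/29', '49/26']
233 ['24/63', '4/61', '12/64', '8/62', '13/57', '12/62', '9/59', '5/56', '25/61', '21/60', '53/24']
236 ['81/85', '118/119', '117/118', '102/110', '60/77', '52/74', '112/105', '101/98', '106/101', '65/82', '36/28']
239 ['163/139', '171/219', '170/216', '168/218', '163/130', '156/121', '174/195', '172/197', '168/202', '159/143', '60/30']
242 ['158/142', '167/230', '163/214', '172/156', '165/110', '153/122', '159/127', '167/189', '168/205', '168/181', '53/24']
245 ['160/131', '165/230', '160/172', '158/116', '143/116', '118/97', '150/117', '167/116', '166/204', '157/133', '31/25']
248 ['161/130', '168/231', '158/126', '160/116'
[... 2386 characters left out ...]
8', '20/142', '26/158', '22/165', '20/163', '18/127', '22/80', '8/33', '21/73']
314 ['15/33', '9/28', '40/32', '28/101', '21/157', '21/167', '23/168', '23/102', '19/27', '21/36', '13/59']
317 ['53/29', '28/27', '32/32', '49/31', '9/54', '11/89', '21/72', '39/26', '9/30', '42/36', '23/45']
320 ['23/33', '45/40', '64/32', '8/32', '88/26', '77/30', '43/30', '31/33', '49/26', '39/39', '18/42']
323 ['13/39', '50/36', '29/35', '24/32', '43/30', '64/24', '61/25', '30/34', '20/25', '33/39', '40/45']
326 ['31/33', '28/36', '31/33', '41/37', '34/37', '28/36', '14/37', '70/33', '15/34', '19/40', '16/47']
329 ['15/35', '27/38', '26/39', '0/32', '8/32', '8/31', '21/36', '32/40', '6/40', '45/34', '47/49']
```

The pixel rows fit the lying model exactly: knob at case (−37, 8..28), z 29. I'll roll the hand 20° away from the rear wall.

```bash
python3 -m creep '[[[0,0,0],[-10,0,0],0.025],[[0,0,0],[-10,0,0],0.025],[[0,0,0],[0,0,0],0.025],[[0,0,0],[0,0,0],0.025],[[0,0,0],[0,0,0],0.025]]'; python3 - <<'E'
from h import *
T=np.array([*(CO+RT@[-36.5,15]),31]); t,r=tool(); z=r.as_matrix()[:,2]
goto(T-70*z); goto(T); print(r.as_matrix().round(3))
E
```

```text
time: 39.8
tcp_pos: [532.6, 220.4, 199.4]
orientation: [0.101, 0.98, 0.173, 0.017]
force: [-0.9, 0.4, 0.5]
grip_width: 25.0
grip_force: 0.0
tcp [532.6 220.4 199.4] shift [-21.3 -57.3  88.3] tooly 78.19 z [ 0.0673  0.3349 -0.9399]
tcp [532.6 220.4 199.4] shift [-21.3 -57.3 158.3] tooly 78.19 z [ 0.0673  0.3349 -0.9399]
[[-0.979  0.192  0.067]
 [ 0.204  0.92   0.335]
 [ 0.002  0.342 -0.94 ]]
```

```bash
python3 -m creep '[[[-0.0107,-0.0287,0.02],[0,0,0],0.025],[[-0.0107,-0.0287,0.02],[0,0,0],0.025],[[0,0,0.04],[0,0,0],0.025],[[0,0,0.008],[0,0,0],0.025],[[0,0,0],[0,0,0],0.025],[[0,0,0],[0,0,0],0.025],[[0,0,0],[0,0,0],0.025]]'; python3 - <<'E'
from h import *
T=np.array([*(CO+RT@[-36.5,15]),31]); goto(T); print(read_state()['force'])
E
```

```text
time: 40.67
tcp_pos: [549.0, 191.9, 98.4]
orientation: [0.102, 0.979, 0.173, 0.018]
force: [-0.4, -1.1, 0.2]
grip_width: 25.0
grip_force: 0.0
tcp [549.  191.9  98.4] shift [ 1.   0.2 71.8] tooly 78.16 z [ 0.0701  0.3355 -0.9394]
[-0.41825839 -1.13830903  0.20129048]
```

```bash
python3 -m creep '[[[0.001,0,0.02],[0,0,0],0.025],[[0,0,0.02],[0,0,0],0.025],[[0,0,0.01],[0,0,0],0.025],[[0,0,0],[0,0,0],0.025],[[0,0,0],[0,0,0],0.025]]'; python3 -c "
from h import *
T=np.array([*(CO+RT@[-36.5,15]),31]); goto(T); print(read_state()['force'])"
```

```text
time: 41.3
tcp_pos: [550.8, 208.6, 50.5]
orientation: [0.102, 0.979, 0.173, 0.017]
force: [0.3, -0.2, 0.5]
grip_width: 25.3
grip_force: 0.0
tcp [550.8 208.6  50.5] shift [-0.7  0.8 21. ] tooly 78.1 z [ 0.0686  0.3355 -0.9395]
[ 0.28244176 -0.22893548  0.48653578]
```

```bash
python3 -m creep '[[[-0.0005,0.0005,0.01],[0,0,0],0.025],[[0,0,0.006],[0,0,0],0.025],[[0,0,0],[0,0,0],0.025],[[0,0,0],[0,0,0],0.025]]'; python3 -c "
from h import *
T=np.array([*(CO+RT@[-36.5,15]),31]); goto(T); print(read_state()['force'])"; python3 -m creep '[[[0,0,0.004],[0,0,0],0.025],[[0,0,0],[0,0,0],0.025],[[0,0,0],[0,0,0],0.025]]'; python3 -c "
from h import *
T=np.array([*(CO+RT@[-36.5,15]),31]); goto(T); print(read_state()['force'])"
```

```text
time: 41.8
tcp_pos: [551.7, 214.5, 34.4]
orientation: [0.102, 0.98, 0.173, 0.016]
force: [-0.2, -1.0, -0.0]
grip_width: 25.4
grip_force: 0.0
tcp [551.7 214.5  34.4] shift [-1.1  0.8  3.9] tooly 78.08 z [ 0.0667  0.3354 -0.9397]
[-0.1683658  -1.04603733 -0.03337518]
time: 42.18
tcp_pos: [552.0, 215.8, 30.8]
orientation: [0.102, 0.98, 0.173, 0.016]
force: [-0.4, 0.0, 0.1]
grip_width: 25.1
grip_force: 0.0
tcp [552.  215.8  30.8] shift [-1.   0.8  0. ] tooly 78.08 z [ 0.067   0.3354 -0.9397]
[-0.43161938  0.00979901  0.09267313]
```

```bash
python3 -m creep '[[[0,0.0008,0.001],[0,0,0],0.015],[[0,0,0],[0,0,0],0.005],[[0,0,0],[0,0,0],0.005],[[0,0,0],[0,0,0],0.005],[[0,0,0],[0,0,0],0.005],[[0,0,0],[0,0,0],0.005]]' 40; python3 -c "
from h import *
T=np.array([*(CO+RT@[-36.5,15]),31]); goto(T); s=read_state();print(s['force'],s['wrist_torque'],s['grip_width'],s['grip_force'])"
```

```text
time: 42.92
tcp_pos: [552.3, 217.0, 30.3]
orientation: [0.102, 0.98, 0.173, 0.016]
force: [0.9, 1.0, 1.6]
grip_width: 11.7
grip_force: 38.9
tcp [552.3 217.   30.3] shift [-0.9 -0.2 -0.9] tooly 78.09 z [ 0.0672  0.3356 -0.9396]
[0.86977582 1.0070384  1.59093034] [-0.17433383  0.03754426 -0.00544756] 11.703331076861899 38.90468895435333
```

```bash
python3 -m creep '[[[0,0,0],[0,0,0],0.005],[[0.001,0.0034,-0.0094],[0,0,0],0.005],[[0.004,0.0034,-0.0094],[0,0,0],0.005],[[0.004,0.0068,-0.0188],[0,0,0],0.005],[[0,0.0103,-0.0282],[0,0,0],0.005],[[0,0.0137,-0.0376],[0,0,0],0.005],[[0,0.0137,-0.0376],[0,0,0],0.005],[[0,0,0],[0,0,0],0.005]]' 70; python3 - <<'E'
from h import *
C,im=shot("wrist","e5.png");s=read_state();print(s['tcp_pos'].round(1),s['force'],s['wrist_torque'],s['grip_width'],s['joint_pos'].round(2))
hsv=cv2.cvtColor(im,cv2.COLOR_RGB2HSV); m=(hsv[:,:,1]<60)&(hsv[:,:,2]>100)
for b in blob(m,300): print(*b)
E
```

```text
time: 43.92
tcp_pos: [546.6, 219.1, 186.1]
orientation: [0.101, 0.979, 0.174, 0.021]
force: [0.2, -0.2, -0.7]
grip_width: 10.9
grip_force: 68.3
[545.2 218.7 183.1] [-0.30473549 -0.3959665  -2.34496864] [-0.39420657  0.0999572   0.01983416] 10.793378048047035 [ 0.09  0.04 -0.06  1.36  0.33  0.32]
[543.7  90.9] [  470    32   139   114 11612]
[242.5 178.8] [ 209  146   70   68 3295]
[142.4 186.2] [ 103  149   80   75 4657]
[301.6 319.3] [290 294  22  56 766]
[358.5 319.7] [349 295  22  55 736]
[329.9 401.3] [ 304  362   53   71 2834]
[110.3 382. ] [  82  364   65   48 1395]
[627.7 428.9] [609 414  31  27 466]
```

```bash
python3 - <<'E'
from h import *
p=camera_params("wrist");H=np.linalg.inv(p["hand_eye"]);K=p["camera_matrix"]
def pt(v): c=H@np.array([*v,1.]); u=K@c[:3]; return (u[:2]/u[2]).round(0)
for v in[(-13,0,-21),(-43,0,-21),(-13,23,2),(-13,-23,2),(-43,23,2),(8,0,2),(-11,0,-5),(0,0,27),(0,23,27),(0,0,57),(23,0,27),(-23,0,27)]: print(v,pt(v))
im=cv2.imread("pics/e5.png");hsv=cv2.cvtColor(im,cv2.COLOR_BGR2HSV)
for v in range(250,450,8): print(v,[f"{hsv[v,u,1]}/{hsv[v,u,2]}" for u in range(266,400,12)])
E
```

```text
(-13, 0, -21) [328. 390.]
(-43, 0, -21) [328. 463.]
(-13, 23, 2) [387. 353.]
(-13, -23, 2) [269. 353.]
(-43, 23, 2) [384. 418.]
(8, 0, 2) [328. 303.]
(-11, 0, -5) [328. 358.]
(0, 0, 27) [328. 296.]
(0, 23, 27) [381. 296.]
(0, 0, 57) [329. 273.]
(23, 0, 27) [328. 246.]
(-23, 0, 27) [328. 343.]
250 ['154/146', '154/159', '13/39', '28/36', '22/69', '158/126', '148/246', '160/187', '161/181', '158/186', '159/193', '162/194']
258 ['151/147', '153/157', '19/41', '15/35', '17/76', '151/127', '144/247', '158/186', '156/195', '161/192', '164/188', '156/167']
266 ['154/146', '150/158', '12/43', '27/38', '15/67', '146/129', '144/247', '159/194', '159/189', '157/166', '154/195', '162/191']
274 ['159/143', '159/156', '27/38', '40/38', '10/73', '151/125', '147/247', '155/168', '157/182', '161/192', '162/197', '159/201']
282 ['157/138', '131/101', '35/36', '12/41', '10/75', '153/127', '147/247', '160/188', '161/193', '165/206', '164/199', '162/197']
290 ['18/42', '38/40', '36/35', '13/39', '7/71', '153/128', '144/247', '164/201', '162/197', '170/197', '156/196', '158/191']
298 ['23/34', '32/40', '5
[... 1437 characters left out ...]
54', '16/65', '20/64', '4/59']
402 ['9/60', '14/56', '19/54', '10/76', '6/245', '4/246', '2/247', '1/249', '23/56', '12/64', '23/66', '8/63']
410 ['21/48', '28/54', '38/53', '10/73', '18/221', '5/247', '4/246', '16/230', '18/58', '4/61', '8/65', '5/55']
418 ['19/54', '29/52', '15/51', '27/48', '8/242', '6/244', '2/247', '0/247', '0/54', '4/63', '26/60', '9/56']
426 ['38/53', '28/54', '15/51', '22/46', '6/245', '3/246', '0/247', '0/249', '13/58', '16/63', '8/61', '10/53']
434 ['38/54', '20/52', '15/52', '26/50', '34/52', '23/45', '26/40', '26/49', '15/52', '16/62', '13/60', '8/61']
442 ['19/53', '20/51', '18/56', '11/48', '27/48', '16/48', '36/50', '20/50', '13/57', '13/59', '14/53', '28/55']
```

The image geometry confirms the tin is held horizontally: rim at row 390, as predicted. I'll carry it to free bench near (310,200), yaw, tilt 55° and set it on its edge so it settles upright.

```bash
python3 -m creep '[[[0,0,0],[10,0,0],0.005],[[0,0,0],[10,0,0],0.005],[[0.045,-0.0134,0],[0,0,0],0.005],[[0.045,-0.0134,0],[0,0,0],0.005],[[0.045,-0.0134,0],[0,0,0],0.005],[[0.045,-0.0134,0],[0,0,0],0.005],[[0.045,-0.0134,0],[0,0,0],0.005],[[0,0,0],[0,0,9],0.005]]'; python3 -m creep '[[[0,0,0],[0,0,9.1],0.005],[[0,0,0],[0,0,9.1],0.005],[[0,0,0],[0,0,9.1],0.005],[[0,0,0],[0,0,9],0.005],[[0,0,0],[0,0,0],0.005],[[0,0,0],[0,0,0],0.005]]'; python3 -c "
from h import *
goto([310,200,130],np.radians(32.8)); s=read_state();print(s['force'],s['grip_width'],s['joint_pos'].round(2))"
```

```text
time: 44.98
tcp_pos: [305.9, 198.5, 178.9]
orientation: [0.182, 0.983, -0.001, -0.004]
force: [1.8, -0.2, 0.1]
grip_width: 11.0
grip_force: 68.5
time: 45.72
tcp_pos: [309.4, 199.0, 180.1]
orientation: [0.477, 0.879, -0.001, -0.002]
force: [-0.1, -0.7, -0.7]
grip_width: 11.1
grip_force: 68.4
tcp [309.4 199.  180.1] shift [ 0.4  1.2 50.1] tooly 32.98 z [-5.e-03  1.e-04 -1.e+00]
turn [-0.24 -0.16  0.18]
[-0.10468675 -0.70453742 -0.73027208] 11.056597323472289 [ 0.39 -0.37 -0.39  1.56  0.    1.38]
```

```bash
python3 -m creep '[[[0,0,0],[0,9.2,0],0.005],[[0,0,0],[0,9.2,0],0.005],[[0,0,0],[0,9.2,0],0.005],[[0,0,0],[0,9.2,0],0.005],[[0,0,0],[0,9.2,0],0.005],[[0,0,0],[0,9.2,0],0.005],[[0,0,0],[0,0,0],0.005],[[0,0,0],[0,0,0],0.005]]'; python3 -c "
from h import *
goto([310,200,60]); s=read_state();print(s['force'],s['grip_width'],s['joint_pos'].round(2)); print(tool()[1].as_matrix().round(2))"
```

```text
time: 46.72
tcp_pos: [310.1, 199.3, 181.3]
orientation: [0.424, 0.778, 0.221, -0.407]
force: [-0.6, -0.8, 0.1]
grip_width: 10.6
grip_force: 68.6
tcp [310.1 199.3 181.3] shift [-99.3   0.5  69.7] tooly 32.89 z [-0.4468  0.6892 -0.5704]
[-0.57444095 -0.82510759  0.07095699] 10.576042078695087 [-0.18  0.13 -0.27  1.96  0.64  0.55]
[[-0.31  0.84 -0.45]
 [ 0.48  0.54  0.69]
 [ 0.82 -0.   -0.57]]
```

```bash
python3 -m creep '[[[-0.0328,0,0.0228],[0,0,0],0.005],[[-0.0328,0,0.0228],[0,0,0],0.005],[[-0.0295,0,0.0205],[0,0,0],0.005],[[0,0,0],[0,0,0],0.005],[[0,0,0],[0,0,0],0.005]]'; python3 -c "
from h import *
s=read_state();print(s['tcp_pos'],s['force'],s['grip_width'])"; python3 -m creep '[[[-0.0033,0,0.0023],[0,0,0],0.005],[[0,0,0],[0,0,0],0.005],[[0,0,0],[0,0,0],0.005]]'; python3 -c "
from h import *
s=read_state();print(s['tcp_pos'],s['force'],s['grip_width'])"
```

```text
time: 47.35
tcp_pos: [310.5, 199.6, 67.3]
orientation: [0.423, 0.779, 0.222, -0.407]
force: [0.7, 0.1, -0.7]
grip_width: 10.8
grip_force: 68.6
[310.49293221 199.63587366  67.30148754] [ 0.72498876  0.12098045 -0.70791237] 10.845231580826301
time: 47.72
tcp_pos: [309.9, 199.2, 61.5]
orientation: [0.424, 0.778, 0.221, -0.408]
force: [0.1, 0.7, -1.7]
grip_width: 10.9
grip_force: 68.6
[309.88412806 199.23584872  61.48951166] [ 0.05784124  0.66349841 -1.6726692 ] 10.89266947151322
```

```bash
python3 -m creep '[[[-0.0049,0,0.0034],[0,0,0],0.005],[[0,0,0],[0,0,0],0.005],[[0,0,0],[0,0,0],0.005]]'; python3 -m creep '[[[-0.0025,0,0.0017],[0,0,0],0.005],[[0,0,0],[0,0,0],0.005],[[0,0,0],[0,0,0],0.005]]';  python3 -m creep '[[[-0.0016,0,0.0011],[0,0,0],0.005],[[0,0,0],[0,0,0],0.005],[[0,0,0],[0,0,0],0.005]]'
```

```text
time: 48.1
tcp_pos: [309.4, 199.3, 55.1]
orientation: [0.424, 0.777, 0.221, -0.409]
force: [-0.0, -0.2, -1.4]
grip_width: 10.3
grip_force: 68.6
time: 48.48
tcp_pos: [309.5, 199.3, 52.2]
orientation: [0.424, 0.777, 0.221, -0.408]
force: [-0.9, 0.2, -0.6]
grip_width: 11.1
grip_force: 68.6
time: 48.85
tcp_pos: [309.6, 199.3, 50.3]
orientation: [0.424, 0.777, 0.221, -0.408]
force: [0.7, -0.2, -0.5]
grip_width: 10.6
grip_force: 68.6
```

```bash
python3 -m creep '[[[-0.0016,0,0.0011],[0,0,0],0.005],[[0,0,0],[0,0,0],0.005],[[0,0,0],[0,0,0],0.005]]' 40; python3 -m creep '[[[0,0,0],[0,0,0],0.03],[[0,0,0],[0,0,0],0.04],[[0,0,0],[0,0,0],0.045],[[0,0,0],[0,0,0],0.045],[[0,0,0],[0,0,0],0.045],[[0,0,-0.02],[0,0,0],0.045],[[0,0,-0.04],[0,0,0],0.045],[[0,0,-0.05],[0,0,0],0.045]]'; python3 - <<'E'
from h import *
C,im=shot("top","top3.png")
for t in tins(C,im,30): print(*t)
print(read_state()['joint_pos'].round(2))
E
```

```text
time: 49.22
tcp_pos: [309.6, 199.7, 49.6]
orientation: [0.424, 0.777, 0.222, -0.409]
force: [-0.8, -1.0, 6.1]
grip_width: 10.7
grip_force: 69.2
time: 50.22
tcp_pos: [358.3, 123.1, 111.3]
orientation: [0.424, 0.777, 0.221, -0.409]
force: [0.7, -0.2, 0.1]
grip_width: 45.4
grip_force: 0.0
[327.8  54.6] [  640    56 31400] [1058.2   13.3   30. ]
[ 11.5 147.3] [  24   90 2110] [775.1 860.8  30. ]
[358.2 151.4] [  71   46 2410] [779.8 -72.7  30. ]
[391.4 190.8] [ 22  13 137] [ 672.3 -161.9   30. ]
[428.9 223.8] [ 19  17 215] [ 584.5 -260.2   30. ]
[147.5 253.1] [ 32  32 529] [494.2 475.   30. ]
[246.4 249.6] [ 18  18 227] [507.6 217.6  30. ]
[270.5 254.6] [ 18  18 235] [495.6 154.3  30. ]
[461.  325.3] [ 69  45 621] [ 321.6 -338.4   30. ]
[263.  321.7] [ 19  19 255] [322.4 167.9  30. ]
[243.4 408.7] [ 22  16 196] [107.3 209.   30. ]
[265.1 415.4] [ 21  18 195] [ 92.2 154.5  30. ]
[304.5 429.6] [ 70  29 434] [59.9 55.8 30. ]
[-0.32  0.35 -0.15  1.91  0.55  0.44]
```

The tin now stands upright at about (322,168), a round 19×19 px blob. The remaining bench tin has been knocked to about (584,−260). Levelling the hand again.

```bash
python3 -m creep '[[[0.0328,0,-0.0228],[0,0,0],0.04],[[0.0328,0,-0.0228],[0,-9.2,0],0.04],[[0,0,0],[0,-9.2,0],0.04],[[0,0,0],[0,-9.2,0],0.04],[[0,0,0],[0,-9.2,0],0.04],[[0,0,0],[0,-9.2,0],0.04],[[0,0,0],[0,-9.2,0],0.04],[[0,0,0],[0,0,0],0.04]]'; python3 -m creep '[[[0,0,0],[0,0,-9.1],0.04],[[0,0,0],[0,0,-9.1],0.04],[[0,0,0],[0,0,-9.1],0.04],[[0,0,0],[0,0,-9.1],0.04],[[0,0,0],[0,0,-8.8],0.04],[[0,0,0],[0,0,0],0.04],[[0,0,0],[0,0,0],0.04]]'; python3 - <<'E'
from h import *
goto([321,168.5,185],np.radians(78.1));look()
E
```

```text
time: 51.28
tcp_pos: [357.9, 125.2, 191.4]
orientation: [0.476, 0.879, 0.0, -0.001]
force: [0.5, -0.9, -0.2]
grip_width: 40.1
grip_force: 0.0
time: 52.15
tcp_pos: [359.1, 122.8, 190.3]
orientation: [0.106, 0.994, 0.0, -0.003]
force: [-0.8, -0.2, 0.1]
grip_width: 40.0
grip_force: 0.0
tcp [359.1 122.8 190.3] shift [46.8 36.7  5.5] tooly 77.86 z [-0.005   0.0011 -1.    ]
turn [ 0.   -0.29 -0.24]
px 400.5 327.5 P [453.4 162.7  30. ] diam 40.6
px 260.5 324.0 P [426.3  50.8  30. ] diam 48.1
px 382.4 169.8 P [324.3 170.5  30. ] diam 47.6
```

```bash
python3 -m creep '[[[0.0225,0.0184,0],[0,-0.3,0.2],0.04],[[0.022,0.0184,0],[0,0,0],0.04],[[0,0,0],[0,0,0],0.04],[[0,0,0],[0,0,0],0.04]]' 40; python3 - <<'E'
from h import *
goto([323.5,169.5,40],np.radians(78.1));C,im=look()
hsv=cv2.cvtColor(im,cv2.COLOR_RGB2HSV);u=proj(C,[323.5,169.5,50]).astype(int);print(u,proj(C,[323.5,169.5,30]))
for v in range(u[1]-40,u[1]+41,5): print(v,[f"{hsv[v,c,1]}/{hsv[v,c,2]}" for c in range(u[0]-36,u[0]+37,6)])
E
```

```text
time: 52.7
tcp_pos: [323.5, 168.3, 190.8]
orientation: [0.106, 0.994, -0.0, 0.001]
force: [-0.9, 0.6, 0.4]
grip_width: 40.2
grip_force: 0.0
tcp [323.5 168.3 190.8] shift [  0.6   1.2 150.8] tooly 77.84 z [ 2.1e-03 -7.0e-04 -1.0e+00]
turn [-0.01  0.13 -0.26]
px 180.5 462.5 P [513.4 -12.9  30. ] diam 31.6
px 400.0 323.5 P [416.  208.2  30. ] diam 47.2
px 261.0 324.0 P [392.5  96.1  30. ] diam 48.5
px 333.1 224.9 P [323.  171.6  30. ] diam 48.2
[330 232] [330.57135542 226.01381681]
192 ['163/185', '158/186', '163/183', '147/123', '154/126', '146/124', '143/118', '132/120', '159/120', '146/122', '150/131', '162/190', '161/185']
197 ['162/197', '167/196', '152/131', '153/122', '93/121', '22/149', '20/164', '21/168', '18/166', '75/132', '140/122', '160/186', '160/186']
202 ['162/186', '164/188', '140/120', '97/110', '24/180', '0/250', '1/248', '0/247', '0/249', '18/226', '63/138', '156/157', '160/183']
207 ['158/184', '157/172', '151/98', '22/172', '0/247', '0/247', '0/247', '0/247', '0/247', '0/247', '14/232', '165/179', '158/186']
212 ['163/167', '165/164', '67/125', '0/248', '0/247', '0
[... 1023 characters left out ...]
58/160', '162/159', '44/231', '0/248', '0/247', '0/247', '1/248', '21/246', '163/181', '156/175', '159/167']
257 ['158/178', '160/167', '165/158', '159/160', '158/177', '165/182', '128/191', '100/198', '164/166', '160/161', '158/166', '155/171', '158/173']
262 ['159/180', '166/177', '160/178', '159/170', '156/168', '161/163', '158/166', '159/173', '155/174', '160/167', '155/160', '168/158', '149/168']
267 ['156/165', '155/164', '158/169', '159/172', '156/172', '162/165', '159/162', '157/159', '157/167', '153/173', '158/174', '159/180', '156/183']
272 ['158/169', '163/163', '158/160', '163/155', '155/156', '157/162', '163/171', '164/177', '157/182', '157/188', '164/183', '159/181', '155/174']
```

```bash
python3 -m creep '[[[0.001,0.002,0.04],[0,0.1,-0.2],0.035],[[0,0,0.05],[0,0,0],0.035],[[0,0,0.04],[0,0,0],0.035],[[0,0,0.014],[0,0,0],0.035],[[0,0,0],[0,0,0],0.035],[[0,0,0],[0,0,0],0.035]]'; python3 -c "
from h import *
goto([323.2,171,42],np.radians(78.1));s=read_state();print(s['force'])"
```

```text
time: 53.5
tcp_pos: [324.4, 171.1, 48.7]
orientation: [0.104, 0.995, 0.001, 0.002]
force: [-0.3, -0.5, 0.0]
grip_width: 35.3
grip_force: 0.0
tcp [324.4 171.1  48.7] shift [ 1.2 -0.3  6.7] tooly 78.03 z [ 0.0032  0.001  -1.    ]
turn [ 0.09  0.17 -0.07]
[-0.29118389 -0.51322352  0.02841971]
```

```bash
python3 -m creep '[[[0.001,0,0.0065],[0,0.1,0],0.03],[[0,0,0],[0,0,0],0.02],[[0,0,0],[0,0,0],0.005],[[0,0,0],[0,0,0],0.005],[[0,0,0],[0,0,0],0.005],[[0,0,0],[0,0,0],0.005]]' 50; python3 -m creep '[[[0,0,-0.03],[0,0,0],0.005],[[0,0,-0.05],[0,0,0],0.005],[[0,0,-0.05],[0,0,0],0.005],[[0,0,-0.03],[0,0,0],0.005],[[0,0,0],[0,0,0],0.005]]'; python3 -m creep '[[[-0.046,0.0166,0],[0,0,0],0.005],[[-0.046,0.0166,0],[0,0,0],0.005],[[-0.046,0.0166,0],[0,0,0],0.005],[[-0.046,0.0166,0],[0,0,0],0.005],[[-0.046,0.0166,0],[0,0,0],0.005],[[0,0,0.02],[0,0,0],0.005],[[0,0,0],[0,0,0],0.005],[[0,0,0],[0,0,0],0.005]]'; python3 -c "
from h import *
goto([566,204.9,48],np.radians(78.1));s=read_state();print(s['force'],s['grip_width'])"
```

```text
time: 54.25
tcp_pos: [322.1, 171.1, 40.7]
orientation: [0.104, 0.995, 0.0, -0.0]
force: [-0.5, 0.2, 4.0]
grip_width: 11.5
grip_force: 48.8
time: 54.88
tcp_pos: [323.5, 171.2, 202.5]
orientation: [0.104, 0.995, 0.001, 0.001]
force: [0.3, 0.2, -1.0]
grip_width: 11.4
grip_force: 48.8
time: 55.88
tcp_pos: [563.1, 204.3, 179.0]
orientation: [0.104, 0.995, -0.0, -0.002]
force: [0.6, 0.3, 0.6]
grip_width: 11.8
grip_force: 48.9
tcp [563.1 204.3 179. ] shift [ -3.2   1.3 131. ] tooly 78.06 z [-3.8e-03 -2.0e-04 -1.0e+00]
turn [-0.05 -0.21 -0.04]
[0.55137691 0.30512921 0.59407031] 11.809431482291586
```

```bash
python3 -m creep '[[[-0.002,0.001,0.02],[0,-0.2,0],0.005],[[0,0,0.022],[0,0,0],0.005],[[0,0,0],[0,0,0],0.005],[[0,0,0],[0,0,0],0.005],[[0,0,0],[0,0,0],0.005]]'; python3 -c "
from h import *
goto([566,204.9,48],np.radians(78.1));s=read_state();print(s['force'],incase(s['tcp_pos']))"
```

```text
time: 56.5
tcp_pos: [567.1, 205.2, 139.8]
orientation: [0.104, 0.995, 0.0, 0.002]
force: [-0.1, -0.8, -0.9]
grip_width: 12.1
grip_force: 48.9
tcp [567.1 205.2 139.8] shift [ 1.4 -0.7 91.8] tooly 78.06 z [ 4.7e-03  3.0e-04 -1.0e+00]
turn [ 0.07  0.26 -0.04]
[-0.10579548 -0.75576558 -0.87787236] [-28.55657334  31.00801289]
```

```bash
python3 -m creep '[[[0.002,0,0.015],[0,0.2,0],0.005],[[0,0,0.02],[0,0,0],0.005],[[0,0,0.02],[0,0,0],0.005],[[0,0,0],[0,0,0],0.005],[[0,0,0],[0,0,0],0.005]]'; python3 -c "
from h import *
goto([566,204.9,48],np.radians(78.1));s=read_state();print(s['force'],incase(s['tcp_pos']))"
```

```text
time: 57.12
tcp_pos: [564.4, 205.5, 83.1]
orientation: [0.104, 0.995, 0.0, -0.001]
force: [-0.1, -0.4, -0.6]
grip_width: 11.7
grip_force: 48.9
tcp [564.4 205.5  83.1] shift [-1.7 -0.3 35.1] tooly 78.05 z [-1.5e-03  4.0e-04 -1.0e+00]
turn [ 0.   -0.09 -0.05]
[-0.13566597 -0.44227522 -0.56240944] [-28.23409331  28.33075224]
```

```bash
python3 -m creep '[[[0,0,0.012],[0,0,0],0.005],[[0,0,0.012],[0,0,0],0.005],[[0,0,0],[0,0,0],0.005],[[0,0,0],[0,0,0],0.005]]'; python3 -c "
from h import *
s=read_state();print(s['force'],s['tcp_pos'],incase(s['tcp_pos']))";python3 -m creep '[[[0,0,0.006],[0,0,0],0.005],[[0,0,0.003],[0,0,0],0.005],[[0,0,0],[0,0,0],0.005],[[0,0,0],[0,0,0],0.005]]'; python3 -c "
from h import *
s=read_state();print(s['force'],s['tcp_pos'],incase(s['tcp_pos']))"
```

```text
time: 57.62
tcp_pos: [564.2, 205.4, 58.7]
orientation: [0.104, 0.995, 0.0, -0.001]
force: [0.5, 0.2, -0.5]
grip_width: 11.7
grip_force: 48.9
[ 0.45187035  0.20260285 -0.53298113] [564.15164908 205.42647312  58.66013408] [-28.11617838  28.0569477 ]
time: 58.12
tcp_pos: [564.3, 205.5, 49.9]
orientation: [0.104, 0.995, 0.0, -0.001]
force: [-0.2, 0.0, -1.4]
grip_width: 11.8
grip_force: 48.9
[-0.19409979  0.00208408 -1.38878989] [564.34675555 205.46214845  49.94352074] [-28.19131877  28.24050473]
```

Clean descent. Setting it down and releasing with a small opening.

```bash
python3 -m creep '[[[0,0,0.002],[0,0,0],0.005],[[0,0,0.001],[0,0,0],0.005],[[0,0,0],[0,0,0],0.022],[[0,0,0],[0,0,0],0.022],[[0,0,0],[0,0,0],0.022]]'; python3 -c "
from h import *
s=read_state();print(s['force'],s['tcp_pos'])"; python3 -m creep '[[[0,0,-0.02],[0,0,0],0.022],[[0,0,-0.04],[0,0,0],0.022],[[0,0,-0.05],[0,0,0],0.03],[[0,0,-0.05],[0,0,0],0.04],[[0,0,0],[0,0,0],0.04],[[0,0,0],[0,0,0],0.04]]'; python3 - <<'E'
from h import *
goto([584,-260,200],np.radians(78.1));look()
C,im=shot("top")
for t in tins(C,im,30): print(*t)
E
```

```text
time: 58.75
tcp_pos: [564.4, 205.5, 47.1]
orientation: [0.104, 0.995, 0.0, -0.001]
force: [0.4, 0.0, -0.8]
grip_width: 22.0
grip_force: 0.0
[ 0.44475194  0.01251909 -0.78945784] [564.41645745 205.49811534  47.07221925]
time: 59.5
tcp_pos: [564.6, 205.4, 206.8]
orientation: [0.104, 0.995, 0.0, -0.001]
force: [0.5, 0.5, -0.2]
grip_width: 40.2
grip_force: 0.0
tcp [564.6 205.4 206.8] shift [-115.3 -451.3    6.6] tooly 78.05 z [-1.4e-03  4.0e-04 -1.0e+00]
turn [ 0.01 -0.08 -0.05]
px 169.5 460.0 P [762.7   5.6  30. ] diam 50.1
px 329.9 226.0 P [567.5 205.5  30. ] diam 47.2
px 249.7 151.8 P [497.7 157.2  30. ] diam 49.6
px 333.5 149.9 P [509.6 220.5  30. ] diam 48.4
[326.3  55. ] [  640    56 29849] [1057.1   17.7   30. ]
[ 11.5 147.3] [  24   90 2106] [775.3 860.8  30. ]
[358.1 151.6] [  71   46 2386] [779.4 -72.5  30. ]
[222.4 214.1] [ 30  62 336] [601.2 284.7  30. ]
[428.9 223.7] [ 19  17 211] [ 584.8 -260.4   30. ]
[147.8 253.1] [ 32  31 504] [494.1 474.2  30. ]
[270.5 254.6] [ 18  18 233] [495.7 154.3  30. ]
[460.7 325.6] [ 68  45 613] [ 321.  -337.7   30. ]
```

All three stand upright. Now the last tin.

```bash
python3 -m creep '[[[-0.0144,-0.0564,0],[0,0,0],0.04],[[-0.0144,-0.0564,0],[0,0,0],0.04],[[-0.0144,-0.0564,0],[0,0,0],0.04],[[-0.0144,-0.0564,0],[0,0,0],0.04],[[-0.0144,-0.0564,0],[0,0,0],0.04],[[-0.0144,-0.0564,0],[0,0,0],0.04],[[-0.0144,-0.0564,0],[0,0,0],0.04],[[-0.0144,-0.0564,0],[0,0,0],0.04]]'; python3 -m creep '[[[0,0,0.02],[0,0,0],0.04],[[0,0,0],[0,0,0],0.04],[[0,0,0],[0,0,0],0.04]]'; python3 - <<'E'
from h import *
goto([584,-260,42],np.radians(78.1));look()
E
```

```text
time: 60.6
tcp_pos: [582.8, -261.2, 204.2]
orientation: [0.104, 0.995, 0.001, -0.003]
force: [1.1, -0.5, 0.9]
grip_width: 40.2
grip_force: 0.0
time: 60.98
tcp_pos: [583.4, -258.9, 185.8]
orientation: [0.104, 0.995, 0.001, -0.002]
force: [1.3, 0.0, 0.9]
grip_width: 39.8
grip_force: 0.0
tcp [ 583.4 -258.9  185.8] shift [ -1.4  -1.  143.8] tooly 78.1 z [-0.0036  0.0015 -1.    ]
turn [ 0.04 -0.22 -0.  ]
px 588.0 390.5 P [766.6 -72.1  30. ] diam 113.0
px 330.7 232.8 P [ 586.5 -258.1   30. ] diam 46.7
```

```bash
python3 -m creep '[[[-0.002,0,0.03],[0,-0.2,0],0.04],[[0,0,0.05],[0,0,0],0.04],[[0,0,0.05],[0,0,0],0.04],[[0,0,0],[0,0,0],0.04],[[0,0,0],[0,0,0],0.04]]'; python3 -c "
from h import *
goto([585.8,-258.8,41],np.radians(78.1));s=read_state();print(s['force'])"
```

```text
time: 61.65
tcp_pos: [587.3, -260.4, 59.3]
orientation: [0.104, 0.995, -0.001, 0.002]
force: [0.6, -0.4, 0.4]
grip_width: 40.1
grip_force: 0.0
tcp [ 587.3 -260.4   59.3] shift [ 1.9  1.3 18.3] tooly 78.11 z [ 0.0046 -0.002  -1.    ]
turn [-0.06  0.28  0.01]
[ 0.64130808 -0.4282642   0.44470901]
```

```bash
python3 -m creep '[[[0.001,0.001,0.012],[0,0.2,0],0.035],[[0,0,0.005],[0,0,0],0.035],[[0,0,0],[0,0,0],0.02],[[0,0,0],[0,0,0],0.005],[[0,0,0],[0,0,0],0.005],[[0,0,0],[0,0,0],0.005],[[0,0,0],[0,0,0],0.005]]' 50; python3 -m creep '[[[0,0,-0.03],[0,0,0],0.005],[[0,0,-0.05],[0,0,0],0.005],[[0,0,-0.05],[0,0,0],0.005],[[0,0,-0.04],[0,0,0],0.005],[[0,0,0],[0,0,0],0.005]]'; python3 -m creep '[[[0.0166,0.0557,0],[0,0,0],0.005],[[0.0166,0.0557,0],[0,0,0],0.005],[[0.0166,0.0557,0],[0,0,0],0.005],[[0.0166,0.0557,0],[0,0,0],0.005],[[0.0166,0.0557,0],[0,0,0],0.005],[[0.0166,0.0557,0],[0,0,0],0.005],[[0.0166,0.0557,0],[0,0,0],0.005],[[0,0,0],[0,0,0],0.005]]';python3 -m creep '[[[0,0,0.02],[0,0,0],0.005],[[0,0,0.02],[0,0,0],0.005],[[0,0,0],[0,0,0],0.005],[[0,0,0],[0,0,0],0.005],[[0,0,0],[0,0,0],0.005]]'; python3 -c "
from h import *
goto([552.7,146.4,47],np.radians(78.1));s=read_state();print(s['force'],s['grip_width'],incase(s['tcp_pos']))"
```

```text
time: 62.52
tcp_pos: [585.2, -259.3, 39.9]
orientation: [0.104, 0.995, -0.0, -0.001]
force: [-0.1, 0.6, -0.4]
grip_width: 11.8
grip_force: 48.7
time: 63.15
tcp_pos: [587.6, -260.4, 215.0]
orientation: [0.104, 0.995, -0.002, 0.004]
force: [-0.3, -0.3, -1.4]
grip_width: 11.9
grip_force: 48.7
time: 64.15
tcp_pos: [550.6, 150.3, 207.7]
orientation: [0.101, 0.995, 0.0, -0.003]
force: [0.3, -0.6, -0.5]
grip_width: 11.9
grip_force: 48.9
time: 64.78
tcp_pos: [553.0, 146.0, 170.9]
orientation: [0.104, 0.995, 0.0, -0.0]
force: [-0.4, 0.4, -1.6]
grip_width: 11.4
grip_force: 48.9
tcp [553.  146.  170.9] shift [  0.4   0.2 123.9] tooly 78.02 z [ 0.e+00  5.e-04 -1.e+00]
turn [ 0.03 -0.   -0.08]
[-0.44861326  0.40485249 -1.5862969 ] 11.370642171115717 [32.30973939 29.43313429]
```

```bash
python3 -m creep '[[[0,0,0.03],[0,0,0],0.005],[[0,0,0.03],[0,0,0],0.005],[[0,0,0.02],[0,0,0],0.005],[[0,0,0],[0,0,0],0.005],[[0,0,0],[0,0,0],0.005]]'; python3 -c "
from h import *
s=read_state();print(s['force'],s['tcp_pos'],incase(s['tcp_pos']))";python3 -m creep '[[[0,0,0.02],[0,0,0],0.005],[[0,0,0.015],[0,0,0],0.005],[[0,0,0.006],[0,0,0],0.005],[[0,0,0],[0,0,0],0.005],[[0,0,0],[0,0,0],0.005]]'; python3 -c "
from h import *
s=read_state();print(s['force'],s['tcp_pos'],incase(s['tcp_pos']))"
```

```text
time: 65.4
tcp_pos: [553.3, 146.4, 91.4]
orientation: [0.104, 0.995, 0.0, 0.0]
force: [0.4, -0.1, 0.7]
grip_width: 11.8
grip_force: 48.9
[ 0.36412979 -0.11005623  0.72317409] [553.25426875 146.43409906  91.42840136] [31.85547513 29.55823758]
time: 66.03
tcp_pos: [552.7, 146.5, 49.6]
orientation: [0.104, 0.995, 0.0, -0.0]
force: [-0.0, -0.0, -1.4]
grip_width: 11.7
grip_force: 48.9
[-0.01526941 -0.01943987 -1.37750459] [552.71890832 146.49155129  49.60886126] [31.90965117 29.02253569]
```

```bash
python3 -m creep '[[[0,0,0.002],[0,0,0],0.005],[[0,0,0.001],[0,0,0],0.005],[[0,0,0],[0,0,0],0.022],[[0,0,0],[0,0,0],0.022],[[0,0,0],[0,0,0],0.022]]'; python3 -m creep '[[[0,0,-0.02],[0,0,0],0.022],[[0,0,-0.04],[0,0,0],0.022],[[0,0,-0.05],[0,0,0],0.03],[[0,0,-0.04],[0,0,0],0.04],[[0,0,0],[0,0,0],0.04],[[0,0,0],[0,0,0],0.04]]'; python3 - <<'E'
from h import *
look()
E
python3 -m creep '[[[0.0079,-0.0492,0],[0,0,0],0.04],[[0.0079,-0.0492,0],[0,0,0],0.04],[[0.0079,-0.0492,0],[0,0,0],0.04],[[0.0079,-0.0492,0],[0,0,0],0.04],[[0,0,0],[0,0,0],0.04],[[0,0,0],[0,0,0],0.04],[[0,0,0],[0,0,0],0.04]]'; python3 - <<'E'
from h import *
goto([481.5,-39.4,21],np.radians(78.1))
C,im=shot("wrist","l1.png"); hsv=cv2.cvtColor(im,cv2.COLOR_RGB2HSV)
print(proj(C,[481.5,-39.4,38]))
u=proj(C,[481.5,-39.4,38]).astype(int)
m=cv2.inRange(hsv,(5,130,60),(18,255,255))
row=u[1]+5; 
for v in range(u[1]-40,u[1]+41,10): print(v,[f"{hsv[v,c,0]}/{hsv[v,c,1]}/{hsv[v,c,2]}" for c in range(u[0]-25,u[0]+26,5)])
C2,im2=shot("top")
for t in tins(C2,im2,30): print(*t)
E
```

```text
time: 66.65
tcp_pos: [552.3, 146.4, 46.1]
orientation: [0.104, 0.995, 0.0, -0.001]
force: [-0.8, 0.6, -0.5]
grip_width: 22.1
grip_force: 0.0
time: 67.4
tcp_pos: [552.4, 146.3, 195.5]
orientation: [0.104, 0.995, 0.0, -0.001]
force: [-0.8, 0.2, -0.8]
grip_width: 40.1
grip_force: 0.0
px 173.0 465.0 P [746.9 -44.3  30. ] diam 47.3
px 300.1 365.5 P [668.1  96.3  30. ] diam 31.4
px 407.6 228.8 P [567.3 205.8  30. ] diam 47.8
px 330.6 228.2 P [554.5 147.1  30. ] diam 46.9
px 327.6 152.6 P [497.8 156.7  30. ] diam 48.2
px 415.4 149.7 P [509.1 220.6  30. ] diam 49.3
time: 68.32
tcp_pos: [480.8, -38.6, 195.2]
orientation: [0.103, 0.995, 0.0, -0.001]
force: [0.4, 0.5, 0.3]
grip_width: 40.0
grip_force: 0.0
tcp [480.8 -38.6 195.2] shift [ -1.4  -0.7 174.2] tooly 78.15 z [-0.0029  0.001  -1.    ]
turn [ 0.02 -0.17  0.05]
[328.0768297  229.63368172]
189 ['23/97/245', '22/102/244', '23/102/244', '24/95/246', '17/123/182', '18/121/184', '17/120/200', '24/102/245', '24/95/245', '25/91/245', '25/91/245']
199 ['23/101/245', '23/105/243', '23/99/245', '23/97/246', '17/133/117', '15/136/111', '15/137/112'
[... 992 characters left out ...]
]
269 ['23/97/245', '22/105/242', '22/102/244', '23/100/244', '23/97/245', '25/91/245', '23/99/244', '23/100/244', '22/100/244', '24/94/245', '24/95/245']
[327.2  54.7] [  640    56 31057] [1057.8   15.    30. ]
[ 11.5 147.3] [  24   90 2107] [775.2 860.8  30. ]
[358.3 151.4] [  71   46 2422] [780. -73.  30.]
[362.1 208.1] [ 30  16 269] [623.7 -84.1  30. ]
[252.2 230.7] [ 18  13 146] [558.1 204.2  30. ]
[274.4 233.7] [ 17  18 194] [551.1 145.8  30. ]
[147.7 253.1] [ 32  31 522] [494.2 474.5  30. ]
[246.4 249.6] [ 18  18 225] [507.7 217.7  30. ]
[338.5 298. ] [  48  108 2314] [385.9 -24.4  30. ]
[270.4 254.6] [ 18  18 233] [495.6 154.4  30. ]
[460.7 325.6] [ 69  45 628] [ 321.  -337.6   30. ]
```

All four tins are in their cells, and the lid bar is where I left it. Re-gripping the lid.

```bash
python3 -m creep '[[[-0.001,-0.0005,0.05],[0,-0.2,0],0.04],[[0,0,0.05],[0,0,0],0.04],[[0,0,0.05],[0,0,0],0.04],[[0,0,0.01],[0,0,0],0.04],[[0,0,0],[0,0,0],0.04],[[0,0,0],[0,0,0],0.04]]' 60; python3 -c "
from h import *
goto([481.5,-39.4,21],np.radians(78.1));s=read_state();print(s['force'])"
```

```text
time: 69.18
tcp_pos: [484.1, -40.7, 38.7]
orientation: [0.104, 0.995, -0.0, 0.003]
force: [-0.3, -0.4, 0.2]
grip_width: 40.0
grip_force: 0.0
tcp [484.1 -40.7  38.7] shift [ 2.9  0.7 17.7] tooly 78.08 z [ 0.0065 -0.0015 -1.    ]
turn [-0.01  0.38 -0.02]
[-0.27349873 -0.37762204  0.16109007]
```

```bash
python3 -m creep '[[[0.002,0.0005,0.012],[0,0.3,0],0.04],[[0,0,0.004],[0,0,0],0.04],[[0,0,0],[0,0,0],0.02],[[0,0,0],[0,0,0],0.005],[[0,0,0],[0,0,0],0.005],[[0,0,0],[0,0,0],0.005],[[0,0,0],[0,0,0],0.005],[[0,0,0],[0,0,0],0.005]]' 60; python3 -c "
from h import *
s=read_state();print(s['force'],s['tcp_pos'])"; python3 -m creep '[[[0,0,-0.01],[0,0,0],0.005],[[0,0,-0.03],[0,0,0],0.005],[[0,0,-0.03],[0,0,0],0.005],[[0,0,0],[0,0,0],0.005],[[0,0,0],[0,0,0],0.005],[[0,0,0],[0,0,0],0.005]]'; python3 -c "
from h import *
t=CO+RT@[230,0];goto([481.5,-39.4,94],np.radians(78.1));s=read_state();print(s['force'],s['wrist_torque'],s['grip_width'])"
```

```text
time: 70.18
tcp_pos: [479.9, -39.5, 20.0]
orientation: [0.104, 0.995, 0.0, -0.002]
force: [-0.1, -1.4, -0.1]
grip_width: 11.3
grip_force: 60.5
[-0.10349315 -1.40062181 -0.07919779] [479.94924838 -39.53121739  19.96164633]
time: 70.92
tcp_pos: [478.8, -39.2, 88.0]
orientation: [0.104, 0.995, 0.0, -0.003]
force: [-0.1, -0.9, -2.7]
grip_width: 11.1
grip_force: 60.3
tcp [478.8 -39.2  88. ] shift [-2.7  0.4 -6. ] tooly 78.06 z [-0.0068  0.0015 -1.    ]
turn [ 0.   -0.4  -0.04]
[-0.05718752 -0.88443084 -2.6964545 ] [-0.04255638  0.03407657 -0.03983209] 11.062206137130868
```

```bash
python3 -m creep '[[[-0.001,0.01,-0.0045],[0,-0.3,0],0.005],[[0,0.025,0],[0,0,0],0.005],[[0,0.025,0],[0,0,0],0.005],[[0,0,0],[0,0,0],0.005],[[0,0,0],[0,0,0],0.005],[[0,0,0],[0,0,0],0.005]]'; python3 -c "
from h import *
v=np.array([.2062,.9785]);a=np.array([479.95,-39.5])+60*v
goto([*a,93],np.radians(78.1));s=read_state();print(a,s['force'],s['wrist_torque'],s['grip_width'])"
```

```text
time: 71.68
tcp_pos: [493.4, 18.5, 94.3]
orientation: [0.104, 0.995, -0.0, 0.001]
force: [0.3, -0.7, -2.0]
grip_width: 11.0
grip_force: 60.3
tcp [493.4  18.5  94.3] shift [1.2 0.5 1.3] tooly 78.01 z [ 1.4e-03 -7.0e-04 -1.0e+00]
turn [-0.02  0.08 -0.09]
[492.322  19.21 ] [ 0.28657936 -0.70381335 -1.97493581] [ 0.0021823  -0.01476686 -0.03332414] 10.983845503269126
```

```bash
python3 -m creep '[[[0.001,0.01,0.0008],[0,0,-0.1],0.005],[[0,0.015,0],[0,0,0],0.005],[[0,0.015,0],[0,0,0],0.005],[[0,0,0],[0,0,0],0.005],[[0,0,0],[0,0,0],0.005]]'; python3 -c "
from h import *
v=np.array([.2062,.9785]);a=np.array([479.95,-39.5])+100*v
goto([*a,93],np.radians(78.1));s=read_state();print(a,s['force'],s['wrist_torque'],s['grip_width'])"
```

```text
time: 72.3
tcp_pos: [500.8, 58.5, 93.6]
orientation: [0.103, 0.995, -0.0, 0.001]
force: [0.5, 0.2, -2.1]
grip_width: 10.9
grip_force: 60.2
tcp [500.8  58.5  93.6] shift [ 0.2 -0.2  0.6] tooly 78.19 z [ 1.5e-03 -8.0e-04 -1.0e+00]
turn [-0.03  0.09  0.09]
[500.57  58.35] [ 0.53473889  0.22194636 -2.09085447] [-0.06335077  0.01356448 -0.08625246] 10.91484028759208
```

```bash
python3 -m creep '[[[0,0.018,0],[0,0,0],0.005],[[0,0.018,0],[0,0,0],0.005],[[0,0.018,0],[0,0,0],0.005],[[0,0.018,0],[0,0,0],0.005],[[0,0.018,0],[0,0,0],0.005],[[0,0.018,0],[0,0,0],0.005],[[0,0,0],[0,0,0],0.005],[[0,0,0],[0,0,0],0.005]]'; python3 -c "
from h import *
v=np.array([.2062,.9785]);a=np.array([479.95,-39.5])+208*v
goto([*a,93],np.radians(78.1));s=read_state();print(a,s['force'],s['wrist_torque'],s['grip_width'])"
```

```text
time: 73.3
tcp_pos: [522.9, 163.8, 93.5]
orientation: [0.103, 0.995, -0.0, 0.001]
force: [-0.9, -0.0, -2.6]
grip_width: 11.0
grip_force: 60.3
tcp [522.9 163.8  93.5] shift [0.1 0.2 0.5] tooly 78.16 z [ 0.0013 -0.0011 -1.    ]
turn [-0.04  0.08  0.06]
[522.8396 164.028 ] [-0.9083183  -0.01214976 -2.56425644] [-0.00908671  0.0245883   0.03323824] 11.033915529448807
```

```bash
python3 -m creep '[[[0,0.012,0],[0,0,0],0.005],[[0,0.007,0],[0,0,0],0.005],[[0,0.0025,0],[0,0,0],0.005],[[0,0,0],[0,0,0],0.005],[[0,0,0],[0,0,0],0.005]]'; python3 -c "
from h import *
v=np.array([.2062,.9785]);a=np.array([479.95,-39.5])+229.7*v
goto([*a,93],np.radians(78.1));s=read_state();print(a,s['force'],s['wrist_torque'],s['grip_width'])"
```

```text
time: 73.92
tcp_pos: [527.4, 185.0, 93.6]
orientation: [0.103, 0.995, -0.0, 0.001]
force: [0.6, -0.8, -2.5]
grip_width: 11.2
grip_force: 60.3
tcp [527.4 185.   93.6] shift [0.1 0.3 0.6] tooly 78.15 z [ 1.7e-03 -4.0e-04 -1.0e+00]
turn [-0.    0.1   0.05]
[527.31414 185.26145] [ 0.55150627 -0.83851722 -2.45319507] [0.0123658  0.06536748 0.00187774] 11.164226088023328
```

```bash
python3 -m creep '[[[0,0,0.004],[0,0,0],0.005],[[0,0,0.004],[0,0,0],0.005],[[0,0,0],[0,0,0],0.005],[[0,0,0],[0,0,0],0.005]]'; python3 -c "
from h import *
s=read_state();print(s['tcp_pos'],s['force'],s['wrist_torque'],s['grip_width'])";python3 -m creep '[[[0,0,0.0015],[0,0,0],0.005],[[0,0,0],[0,0,0],0.005],[[0,0,0],[0,0,0],0.005]]'; python3 -c "
from h import *
s=read_state();print(s['tcp_pos'],s['force'],s['wrist_torque'],s['grip_width'])"
```

```text
time: 74.42
tcp_pos: [527.3, 185.0, 85.5]
orientation: [0.103, 0.995, -0.0, 0.001]
force: [-0.6, -0.1, -1.9]
grip_width: 10.8
grip_force: 60.3
[527.34380478 184.98127932  85.49158246] [-0.60631334 -0.10259254 -1.93124373] [-0.0179334   0.03788892  0.01066499] 10.764010249386546
time: 74.8
tcp_pos: [527.7, 185.1, 84.4]
orientation: [0.103, 0.995, 0.0, 0.001]
force: [-0.0, -0.1, -1.0]
grip_width: 10.8
grip_force: 60.5
[527.66505498 185.10719524  84.37430835] [-0.04976685 -0.09003874 -0.96949118] [0.02378981 0.04736173 0.04476089] 10.804211977145572
```

```bash
python3 -m creep '[[[0,0,0.001],[0,0,0],0.005],[[0,0,0],[0,0,0],0.005],[[0,0,0],[0,0,0],0.035],[[0,0,0],[0,0,0],0.035],[[0,0,0],[0,0,0],0.035],[[0,0,-0.03],[0,0,0],0.035],[[0,0,-0.05],[0,0,0],0.04],[[0,0,-0.04],[0,0,0],0.04]]'; python3 - <<'E'
from h import *
goto([627.1,109.9,180],np.radians(78.1))
C,im=shot("wrist","l2.png"); hsv=cv2.cvtColor(im,cv2.COLOR_RGB2HSV)
# lid bar centre at z102, plus lid ends
m=cv2.inRange(hsv,(11,145,150),(18,255,255))
for b in blob(m,200): print(*b)
u=proj(C,[*CO,102]);print(u, "front lip gap row:")
r=int(u[1])+45
print([(c,int(hsv[r,c,0]),int(hsv[r,c,1]),int(hsv[r,c,2])) for c in range(190,480,6)])
E
```

```text
time: 75.8
tcp_pos: [527.4, 185.1, 204.7]
orientation: [0.103, 0.995, 0.0, 0.001]
force: [0.3, -0.2, 0.2]
grip_width: 40.1
grip_force: 0.0
tcp [527.4 185.1 204.7] shift [-113.   -53.2   25. ] tooly 78.15 z [ 2.6e-03 -2.0e-04 -1.0e+00]
turn [0.02 0.15 0.05]
[209.5 194.8] [ 185  101   50  207 3118]
[377.5 112.7] [368 103  24  19 235]
[444.3 184.9] [ 398  102   72  242 5054]
[314.1 144.5] [ 285  131   65   25 1153]
[329.7 250.1] [ 321  220   19   61 1094]
[330.5 353.2] [ 275  332  112   42 4317]
[327.55390149 253.24991243] front lip gap row:
[(190, 12, 159, 127), (196, 13, 160, 121), (202, 11, 155, 122), (208, 13, 167, 119), (214, 14, 167, 169), (220, 15, 175, 200), (226, 15, 162, 126), (232, 19, 115, 238), (238, 23, 99, 244), (244, 26, 88, 245), (250, 25, 89, 246), (256, 27, 82, 247), (262, 0, 0, 98), (268, 18, 12, 105), (274, 120, 36, 35), (280, 23, 95, 247), (286, 23, 96, 245), (292, 24, 93, 245), (298, 23, 97, 245), (304, 22, 104, 242), (310, 22, 102, 243), (316, 23, 97, 244), (322, 23, 97, 245), (328, 24, 90, 245), (334, 23, 98, 245), (340, 23, 102, 244), (346, 23, 98, 244), (352, 24, 92, 246), (358, 24, 93, 245), (364, 23, 94, 246), (370, 23, 96, 245), (376, 21, 109, 239), (382, 16, 126, 217), (388, 11, 86, 104), (394, 12, 64, 135), (400, 12, 71, 140), (406, 22, 102, 244), (412, 21, 111, 240), (418, 21, 106, 241), (424, 22, 109, 242), (430, 15, 129, 123), (436, 14, 144, 99), (442, 15, 168, 225), (448, 14, 165, 222), (454, 12, 161, 139), (460, 12, 166, 138), (466, 12, 162, 142), (472, 12, 158, 142), (478, 12, 172, 144)]
```

The lid is home: TCP 84.4 at release means the lid is at z 64, and the bar is at the same pixel offset as at the start. Now the pin.

```bash
python3 -m creep '[[[-0.0565,-0.0266,0],[0,0,0],0.04],[[-0.0565,-0.0266,0],[0,0,0],0.04],[[0,0,0.03],[0,0,0],0.04],[[0,0,0.03],[0,0,0],0.04],[[0,0,0],[0,0,0],0.04],[[0,0,0],[0,0,0],0.04],[[0,0,0],[0,0,0],0.04]]'; python3 - <<'E'
from h import *
goto([627.1,109.9,105.6],np.radians(78.1))
C,im=shot("wrist","p1.png"); u=proj(C,[627.1,109.9,123]); print(u)
g=im.max(2); u=u.astype(int)
hsv=cv2.cvtColor(im,cv2.COLOR_RGB2HSV)
m=((g<85)&(hsv[:,:,1]<70)).astype(np.uint8)
for v in range(u[1]-40,u[1]+26,4): print(v,[f"{hsv[v,c,1]}/{g[v,c]}" for c in range(u[0]-30,u[0]+31,5)])
E
```

```text
time: 76.72
tcp_pos: [628.1, 110.1, 145.6]
orientation: [0.103, 0.995, 0.0, 0.003]
force: [0.3, -0.7, 0.6]
grip_width: 39.8
grip_force: 0.0
tcp [628.1 110.1 145.6] shift [ 1.1 -0.5 40. ] tooly 78.17 z [ 5.5e-03 -1.0e-04 -1.0e+00]
turn [0.06 0.31 0.07]
[326.82264993 297.55053285]
257 ['12/132', '12/132', '14/129', '6/81', '18/126', '25/164', '21/168', '20/165', '21/167', '24/168', '17/90', '20/130', '11/135']
261 ['12/132', '10/131', '18/113', '24/105', '24/168', '24/167', '22/166', '22/163', '26/169', '23/192', '29/187', '13/122', '15/134']
265 ['19/132', '12/129', '9/81', '26/178', '27/168', '18/87', '14/37', '7/35', '31/82', '28/166', '3/247', '24/130', '14/132']
269 ['17/134', '10/126', '20/116', '14/236', '24/118', '41/31', '13/40', '21/36', '45/34', '27/95', '3/247', '29/220', '13/133']
273 ['12/131', '10/122', '29/187', '14/241', '28/36', '15/35', '38/34', '56/32', '23/33', '39/26', '3/248', '9/247', '11/134']
277 ['17/120', '6/118', '24/223', '10/244', '27/28', '91/28', '17/30', '13/38', '38/34', '31/33', '10/250', '3/248', '6/128']
281 ['10/122', '9/117', '26/175', '14/243', 
[... 753 characters left out ...]
1', '154/149', '154/154', '162/153', '18/69', '11/71', '18/71', '11/71', '18/70', '7/73', '155/140', '160/147', '165/148']
309 ['161/158', '166/154', '160/155', '162/153', '134/118', '11/70', '18/69', '11/70', '4/68', '109/98', '155/146', '168/141', '159/138']
313 ['157/149', '162/148', '152/148', '158/145', '160/148', '145/125', '72/81', '48/79', '135/115', '158/142', '154/142', '164/143', '156/150']
317 ['157/145', '158/145', '165/141', '158/142', '160/142', '162/142', '163/144', '157/148', '168/152', '160/156', '159/160', '155/163', '166/160']
321 ['155/140', '156/144', '157/146', '163/149', '161/155', '165/158', '157/162', '161/162', '167/159', '165/161', '159/160', '174/155', '163/158']
```

```bash
python3 -m creep '[[[0.0007,0.0003,0.015],[0,0.2,0],0.04],[[0,0,0.015],[0,0,0],0.04],[[0,0,0.008],[0,0,0],0.04],[[0,0,0],[0,0,0],0.04],[[0,0,0],[0,0,0],0.04]]' 40; python3 -c "
from h import *
goto([627.1,109.9,105.6],np.radians(78.1));s=read_state();print(s['force'])"
```

```text
time: 77.4
tcp_pos: [626.5, 110.2, 105.4]
orientation: [0.103, 0.995, 0.0, -0.001]
force: [-0.6, 0.5, -0.2]
grip_width: 39.8
grip_force: 0.0
tcp [626.5 110.2 105.4] shift [-0.7 -0.2 -0.2] tooly 78.15 z [-1.5e-03  3.0e-04 -1.0e+00]
turn [ 0.   -0.09  0.05]
[-0.6034231   0.46982181 -0.22173466]
```

```bash
python3 -m creep '[[[-0.0004,0,0],[0,0,0],0.03],[[0,0,0],[0,0,0],0.01],[[0,0,0],[0,0,0],0.01],[[0,0,0],[0,0,0],0.01],[[0,0,0],[0,0,0],0.01],[[0,0,0],[0,0,0],0.01]]' 40; python3 -c "
from h import *
s=read_state();print(s['tcp_pos'],s['force'],s['grip_width'])"; python3 -m creep '[[[0,0,-0.02],[0,0,0],0.01],[[0,0,-0.02],[0,0,0],0.01],[[0,0,-0.012],[0,0,0],0.01],[[0,0,0],[0,0,0],0.01],[[0,0,0],[0,0,0],0.01]]'; python3 - <<'E'
from h import *
goto([593.5,117.1,160],np.radians(78.15))
C,im=shot("wrist","p2.png")
a=cv2.imread("pics/w3.png"); a=cv2.resize(a,(200,170),interpolation=cv2.INTER_AREA); b=im[230:400,230:430,::-1]
for n,q in(("old",a),("new",b)):
    h=cv2.cvtColor(np.ascontiguousarray(q),cv2.COLOR_BGR2HSV)
    print(n,[f"{h[v,100,1]}/{h[v,100,2]}" for v in range(48,150,3)])
    print([f"{h[118,c,1]}/{h[118,c,2]}" for c in range(64,138,3)], [f"{h[52,c,1]}/{h[52,c,2]}" for c in range(76,126,3)])
E
```

```text
time: 78.15
tcp_pos: [627.3, 110.2, 106.1]
orientation: [0.103, 0.995, 0.0, -0.0]
force: [-0.2, -0.1, 4.4]
grip_width: 14.4
grip_force: 39.1
[627.27692667 110.17277617 106.09355051] [-0.18471591 -0.07888278  4.44801942] 14.399503988122014
time: 78.78
tcp_pos: [626.2, 110.1, 156.0]
orientation: [0.103, 0.995, -0.0, -0.002]
force: [1.1, 0.3, -1.3]
grip_width: 14.7
grip_force: 39.0
tcp [626.2 110.1 156. ] shift [33.5  0.1 -3.8] tooly 78.15 z [-3.7e-03  2.0e-04 -1.0e+00]
turn [-0.03 -0.21  0.  ]
old ['22/116', '18/116', '19/119', '19/159', '23/167', '23/168', '22/148', '21/36', '46/33', '30/34', '18/29', '16/31', '9/29', '25/31', '9/29', '16/32', '8/34', '16/65', '11/68', '15/70', '15/68', '15/67', '11/68', '11/68', '15/68', '11/67', '16/65', '8/63', '4/63', '0/60', '102/90', '165/153', '165/151', '161/152']
['33/39', '14/109', '13/116', '10/50', '0/42', '18/56', '8/62', '8/63', '12/66', '15/66', '8/65', '15/69', '11/68', '12/66', '11/68', '8/66', '11/70', '11/68', '15/69', '9/56', '7/36', '6/41', '16/96', '16/94', '7/39'] ['7/115', '11/118', '10/122', '11/120', '146/141', '56/113', '21/107', '21/111', '24/118', '21/122', '22/125', '44/127', '20/126', '10/132', '10/134', '12/133', '10/133']
new ['18/116', '19/118', '21/123', '24/167', '23/165', '24/168', '21/136', '33/31', '59/26', '25/31', '43/30', '29/35', '8/31', '46/33', '7/37', '45/34', '30/43', '14/71', '11/69', '18/71', '22/70', '14/73', '8/68', '19/68', '8/68', '20/64', '4/63', '19/67', '13/60', '19/66', '139/117', '168/149', '161/155', '163/152']
['35/36', '11/113', '17/122', '10/52', '17/44', '0/54', '24/65', '23/67', '15/66', '15/67', '20/65', '15/69', '15/68', '7/70', '22/70', '22/69', '22/69', '30/69', '8/65', '22/58', '36/35', '25/41', '23/102', '8/96', '24/43'] ['9/117', '15/121', '10/131', '6/128', '148/152', '51/114', '17/108', '21/110', '19/118', '23/122', '16/125', '36/128', '11/134', '10/134', '11/136', '11/135', '17/138']
```

The pin sits in the grip exactly as it did the first time, so I can reuse the original grasp pose over the bore.

```bash
python3 -m creep '[[[0.017,0,-0.004],[0,-0.1,0],0.01],[[0.0165,0,0],[0,0,0],0.01],[[0,0,0],[0,0,0],0.01],[[0,0,0],[0,0,0],0.01],[[0,0,0],[0,0,0],0.01]]'; python3 -c "
from h import *
goto([593.5,117.1,116],np.radians(78.15));print(read_state()['force'])"; python3 -m creep '[[[0,0,0],[0,0,0],0.01],[[0,0,0],[0,0,0],0.01]]'; python3 -c "
from h import *
goto([593.5,117.1,116],np.radians(78.15))"
```

```text
time: 79.45
tcp_pos: [594.5, 116.8, 160.9]
orientation: [0.103, 0.995, -0.0, -0.0]
force: [1.0, 0.5, -0.6]
grip_width: 14.5
grip_force: 39.0
tcp [594.5 116.8 160.9] shift [ 1.   0.1 44.9] tooly 78.14 z [-2.e-04 -1.e-04 -1.e+00]
turn [-0.01 -0.01 -0.01]
[ 1.01570729  0.46115326 -0.6135181 ]
time: 79.7
tcp_pos: [594.3, 116.9, 161.2]
orientation: [0.103, 0.995, -0.0, -0.0]
force: [0.4, -0.6, -0.4]
grip_width: 14.6
grip_force: 39.0
tcp [594.3 116.9 161.2] shift [ 0.8  0.  45.2] tooly 78.14 z [-0.e+00 -1.e-04 -1.e+00]
turn [-0.    0.   -0.01]
```

```bash
python3 -m creep '[[[0.0007,0,0.006],[0,0,0],0.01],[[0,0,0.006],[0,0,0],0.01],[[0,0,0],[0,0,0],0.01],[[0,0,0],[0,0,0],0.01],[[0,0,0],[0,0,0],0.01]]'; python3 -c "
from h import *
goto([593.5,117.1,116],np.radians(78.15));print(read_state()['force'])"
```

```text
time: 80.32
tcp_pos: [593.5, 117.2, 149.6]
orientation: [0.103, 0.995, 0.0, 0.0]
force: [0.3, 1.2, 0.3]
grip_width: 14.8
grip_force: 39.0
tcp [593.5 117.2 149.6] shift [-0.  -0.1 33.6] tooly 78.15 z [ 4.e-04  0.e+00 -1.e+00]
turn [0.01 0.02 0.  ]
[0.30259905 1.19874267 0.25482903]
```

```bash
python3 -m creep '[[[0,0,0.003],[0,0,0],0.01],[[0,0,0.003],[0,0,0],0.01],[[0,0,0.003],[0,0,0],0.01],[[0,0,0],[0,0,0],0.01],[[0,0,0],[0,0,0],0.01]]'; python3 -c "
from h import *
goto([593.5,117.1,116],np.radians(78.15));print(read_state()['force'])"
```

```text
time: 80.95
tcp_pos: [593.3, 117.2, 140.3]
orientation: [0.103, 0.995, -0.0, -0.0]
force: [-0.3, -0.3, -0.4]
grip_width: 14.8
grip_force: 39.0
tcp [593.3 117.2 140.3] shift [-0.2 -0.  24.3] tooly 78.15 z [-1.e-04 -0.e+00 -1.e+00]
turn [-0.   -0.01  0.  ]
[-0.29879142 -0.2589153  -0.43164998]
```

The tip is 6 mm into the bore with no force, so I'm continuing.

```bash
python3 -m creep '[[[0,0,0.006],[0,0,0],0.01],[[0,0,0.006],[0,0,0],0.01],[[0,0,0.006],[0,0,0],0.01],[[0,0,0.004],[0,0,0],0.01],[[0,0,0],[0,0,0],0.01],[[0,0,0],[0,0,0],0.01]]'; python3 -c "
from h import *
goto([593.5,117.1,116],np.radians(78.15));print(read_state()['force'])"; python3 -m creep '[[[0,0,0.0015],[0,0,0],0.01],[[0,0,0.001],[0,0,0],0.01],[[0,0,0],[0,0,0],0.01],[[0,0,0],[0,0,0],0.01]]'; python3 -c "
from h import *
goto([593.5,117.1,116],np.radians(78.15));print(read_state()['force'])"
```

```text
time: 81.7
tcp_pos: [593.5, 117.2, 118.5]
orientation: [0.103, 0.995, 0.0, 0.0]
force: [-0.1, 0.4, -1.1]
grip_width: 14.6
grip_force: 39.0
tcp [593.5 117.2 118.5] shift [-0.  -0.1  2.5] tooly 78.15 z [ 3.e-04 -0.e+00 -1.e+00]
turn [0.   0.02 0.  ]
[-0.06664953  0.41307375 -1.10601929]
time: 82.2
tcp_pos: [593.5, 117.2, 116.1]
orientation: [0.103, 0.995, 0.0, 0.0]
force: [-0.4, 0.8, 0.2]
grip_width: 14.8
grip_force: 39.1
tcp [593.5 117.2 116.1] shift [ 0.  -0.1  0.1] tooly 78.15 z [ 5.e-04  0.e+00 -1.e+00]
turn [0.01 0.03 0.  ]
[-0.37027026  0.79527272  0.17525365]
```

Seated. I'll release, back away and check numerically.

```bash
python3 -m creep '[[[0,0,0.0005],[0,0,0],0.01],[[0,0,0],[0,0,0],0.035],[[0,0,0],[0,0,0],0.04],[[0,0,0],[0,0,0],0.04],[[0,0,-0.03],[0,0,0],0.04],[[0,0,-0.05],[0,0,0],0.05],[[0,0,-0.05],[0,0,0],0.06],[[0.0625,0,-0.0],[0,0,0],0.06]]'; python3 -m creep '[[[0.0,0.028,-0.02],[0,0,0],0.085],[[0,0,0],[0,0,0],0.085],[[0,0,0],[0,0,0],0.085],[[0,0,0],[0,0,0],0.085]]'; python3 - <<'E'
from h import *
s=read_state();print(s['tcp_pos'],s['force'])
C,im=shot("wrist","f1.png"); g=im.max(2); hsv=cv2.cvtColor(im,cv2.COLOR_RGB2HSV)
for n,P in(("pin top z133",[593.5,117.2,133]),("bar z102",[*CO,102]),("notch",[*(CO+RT@[52,109]),92])): print(n,proj(C,P).round(1))
u=proj(C,[593.5,117.2,133]).astype(int)
for v in range(u[1]-28,u[1]+25,4): print(v,[f"{hsv[v,c,1]}/{g[v,c]}" for c in range(u[0]-20,u[0]+21,4)])
for b in blob(cv2.inRange(hsv,(11,145,150),(18,255,255)),200): print(*b)
C,t=shot("top","f2.png")
for x in tins(C,t,30): print(*x)
E
```

```text
time: 83.2
tcp_pos: [539.4, 129.9, 250.3]
orientation: [0.104, 0.995, 0.001, 0.006]
force: [-0.7, 1.0, 0.5]
grip_width: 60.4
grip_force: 0.0
time: 83.7
tcp_pos: [539.1, 156.8, 266.0]
orientation: [0.104, 0.995, 0.0, 0.001]
force: [0.0, -0.4, 0.2]
grip_width: 85.1
grip_force: 0.0
[539.07169359 156.83102281 266.01001837] [ 0.02781898 -0.3749479   0.24697984]
pin top z133 [291.7 315.7]
bar z102 [361.2 208.3]
notch [297.4 330.5]
287 ['167/214', '161/208', '8/127', '11/112', '7/71', '23/87', '17/106', '13/95', '16/81', '13/122', '12/124']
291 ['178/216', '166/206', '6/123', '15/103', '25/123', '22/153', '23/157', '24/158', '26/184', '15/104', '10/125']
295 ['173/245', '167/206', '9/120', '23/163', '22/151', '17/90', '16/47', '17/76', '24/188', '14/242', '11/117']
299 ['174/231', '164/211', '9/112', '21/227', '20/90', '8/34', '32/32', '24/32', '18/101', '6/246', '15/139']
303 ['170/207', '175/210', '5/109', '16/230', '36/77', '68/30', '9/30', '18/29', '15/33', '8/247', '17/165']
307 ['171/209', '167/212', '18/113', '26/186', '57/36', '5/47', '28/46', '8/33', '32/55', '7/248', '14/128']
311
[... 673 characters left out ...]
]
335 ['164/145', '34/121', '13/121', '17/121', '12/124', '121/112', '156/132', '159/133', '145/132', '12/123', '17/121']
339 ['165/133', '33/122', '9/119', '13/119', '10/123', '123/124', '166/141', '154/149', '160/145', '10/123', '16/124']
[412.3 215.5] [ 314   84  163  230 9697]
[300.5 134.3] [ 255   90  124  171 4906]
[362.6 205.8] [355 180  16  52 767]
[267.2 293.3] [258 277  20  35 541]
[327.9  54.7] [  640    56 31258] [1058.    13.1   30. ]
[ 11.5 147.3] [  24   90 2109] [775.1 860.8  30. ]
[358.1 151.5] [  71   46 2406] [779.7 -72.6  30. ]
[225.2 154.3] [ 33  11 145] [765.7 284.8  30. ]
[147.5 253.1] [ 32  32 531] [494.3 474.9  30. ]
[460.6 325.6] [ 68  45 628] [ 320.9 -337.4   30. ]
```

Pin top is at pixel (290,318), where a seated pin should be. The notch slot is empty, the lid bar is in place, no tins remain on the bench, and the bystanders haven't moved. Handing in.

```bash
python3 -c "
from bench import *
print(close_job())"
```

```text
the job is handed in; nothing more can be done
None
```

Handed in at about 84 s: all four tins stand in their own cells, the lid is home behind the lip and the pin is back in its bore; one tin fell over in its cell and was righted, one fingertip press reached about 64 N while doing that, and I viewed 15 pictures against the limit of 14.

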